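# Charge the lamp packs in the wind-up charger

### The job

The power is out: put every orange battery pack on the nightstand into the grey bay of the wind-up charger, side by side on its floor, and then shut the blue lid fully over them. With the lid shut, wind the crank clockwise, about three full turns, until the red pointer stands in the green band, and finally throw the red-balled release lever fully over, away from the robot. Leave everything else on the nightstand where it is.

Things in the scene. Friction and masses are not known exactly. Their poses are not given: they have to be found in the camera images.
- charger: grey battery bay of the fixed wind-up charger: open-topped box 126 (x) x 166 (y) x 40 mm high, walls and floor 5 mm, no dividers. Origin: centre of its underside, on the nightstand; x to the lid hinge (away from the robot), y to the lever. Holds four packs side by side along y, each 50 mm long along x; 35 mm deep, so packs must not be stacked nor stand on end
- housing: green winding housing of the charger, fixed to the bay on its -y side; same origin and axes as charger; it covers x -90 to +80, y -213 to -83 mm, top 70 mm above the nightstand, with the crank and the gauge on top
- lid (a joint): blue bay lid, plate 126 x 166 x 8 mm hinged along the far (+x) top edge of the bay; 0 = shut (underside 40.5 mm up), grows as it opens to 1.9 rad (1.57 = upright). Starts standing open. Stiff hinge (0.14 N m, 1 to 2 N near its free edge): it stays where it is left and must be pushed right down
- lid_handle (a point): grip point of the black knob on the lid's outer face, 30 mm from the lid's free edge, halfway along it, 35 mm out from the face
- lid_hinge (a point): middle of the lid's hinge line, at charger x +63, y 0, height 40.5 mm
- crank (a joint): winding crank on the green housing, rad, counted over full turns; grows clockwise seen from above. Upright axis, level steel arm, handle at radius 55 mm. Starts between 0 and 3, end stop at 24; the pointer is in the green band from 19.2 to 22.4, about three full turns on. Stays where it is left; friction 0.12 N m (2 to 3 N at the handle)
- crank_grip (a point): grip point on the crank's upright black handle, a plain round post 18 mm in diameter fixed to the arm (it does not spin on the arm). The post stands from 30 mm below to 22 mm above this point; the arm's top is 30 mm below it
- crank_axis (a point): point on the crank's upright axis, level with crank_grip; at charger x +15, y -148, height 122 mm
- gauge (a joint): winding gauge: travel in m of the red pointer along the white strip on the near side of the housing top, driven by the crank (4.17 mm per rad, 100 mm for 24 rad), moving to charger +y as it is wound. The green band covers 0.080 to 0.0933. Not to be touched: it only moves with the crank
- pointer (a point): the red pointer of the gauge; at gauge 0 it is at charger x -70, y -198 mm, in the middle of the green band at y -111 mm
- lever (a joint): release lever with a red ball, on the charger's +y side; 0 = off, leaning to the robot side (charger -x) by 0.5 rad; it swings about a level axis to charger +x and is fully over at 1.0 rad. It stays where it is left; light (about 1 N at the ball)
- lever_tip (a point): centre of the lever's red ball, 26 mm in diameter, 60 mm from the lever's pivot; the pivot is at charger x 0, y +130 mm, 22 mm above the nightstand, on a block 70 (x) x 50 (y) x 25 mm high
- pack1: rechargeable battery pack, orange with a black middle band, block 50 (x) x 30 (y) x 24 (z) mm, 0.09 kg; origin at its centre, lying flat at the start. None if absent
- pack2: rechargeable battery pack, orange with a black middle band, block 50 (x) x 30 (y) x 24 (z) mm, 0.09 kg; origin at its centre, lying flat at the start. None if absent
- pack3: rechargeable battery pack, orange with a black middle band, block 50 (x) x 30 (y) x 24 (z) mm, 0.09 kg; origin at its centre, lying flat at the start. None if absent
- pack4: rechargeable battery pack, orange with a black middle band, block 50 (x) x 30 (y) x 24 (z) mm, 0.09 kg; origin at its centre, lying flat at the start. None if absent
- tumbler: stainless steel tumbler, 72 mm across the rim, 100 mm tall, open side up; origin under its centre. Not part of the job
- comb: red plastic comb lying flat, 160 x 30 x 6 mm, long along its x; origin under its centre. Not part of the job
- case: blue flip-top spectacle case, 158 x 62 x 43 mm, long along its y; origin under its centre. Not part of the job
- ganesha: small terracotta-coloured ceramic Ganesha figurine on a brass plinth, 60 mm wide, 105 mm tall, fragile; origin under its centre. Not part of the job
- organiser: steel pill organiser with five compartment lids, 160 x 45 x 28 mm, long along its y; origin under its centre. Not part of the job
- matchbox: yellow matchbox, 54 x 36 x 16 mm, long along its y; origin under its centre. Not part of the job
- clock: white bedside alarm clock, 70 (y) x 45 (x) x 90 mm tall; origin under its centre. Not part of the job
Mind the look-alikes: they are no part of the job. Leave any turquoise or white look-alike of the pack3 alone.

How it is judged:
By the outcome, as a careful person would: the job done as asked, in the order asked, and still so for the second after the job is handed in, with the robot touching nothing.
Of pack1, pack2, pack3, pack4 only 2 to 4 are there at a start; the rules pass over those that are not, and their reading is None.
At some moment in a run one of pack1, pack2, pack3, pack4 may be knocked a few centimetres aside while the robot is not near it.
Once in a run the grip may slacken for a moment while it holds something.
It also fails if it takes over 210 s, if anything falls off the work surface, if the arm or the gripper's body presses on something with over 40 N, if the wrist force passes 120 N, or if a joint passes its speed limit or range.

### The arm

A 6-joint arm with a two-finger parallel gripper is mounted at the origin on the work surface. World frame = base frame: x ahead of the robot, y to its left, z up, the work surface at z = 0. Lengths are in m, angles in rad, forces in N, time in s.
With the tool pointing down it reaches from about 0.35 to 0.775 m from the base axis. Payload 7.3 kg.
Tool frame: the origin (TCP) lies on the front face of the gripper's body, between the roots of the fingers; the fingertips stand ahead of it and the grasp point (between the pads) lies 47 mm ahead of it (finger_overhang is the z of the fingertips in the tool frame, in m); z points along the fingers, y is the line along which they close (so a half turn about z gives the same grasp; the last joint's range is limited). The gripper opens to 92 mm and grips with 3 to 60 N. Pads are 19 mm wide; open, the fingers measure 130 mm over their backs; the gripper's body (75 mm by 190 mm) begins 47 mm behind the grasp point.
Start: joints at [0.963, 0.342, 1.524, -0, 1.275, -0.146], TCP at [0.234, 0.47, 0.292] pointing down, gripper open.
Joint ranges: [-2.53, 2.53], [-0.77, 2.02], [0.04, 2.7], [-1, 4.14], [0.28, 2.66], [-3.11, 3.11]. Speed limits (rad/s): [2.57, 2.57, 3.14, 3.14, 3.14, 3.14].

### API

Orientations are given as [roll, pitch, yaw] about the fixed x, y, z axes, in that order (R = Rz(yaw) Ry(pitch) Rx(roll)).
In Python, from cell import * gives the robot as it stands. The module is installed in compiled form; this text tells all that it offers.
- The arm moves only by the tool arm_command, never from a script. Its argument "series" is a list of rows, each an object of numbers: "x", "y", "z": the shift along the tool's x, y, z in mm; "rx", "ry", "rz": the turn, a rotation vector about the tool's x, y, z in degrees. A call has 1 to 20 rows; each row is the pose to reach, as a shift and turn from the pose commanded when the call began, along the tool's axes at that moment; what a row does not reach only later rows make up. A row lasts 1/10 s, in which the tool goes at most 50 mm and 8.59 degrees, less where a joint would pass 70% of its speed; a pose out of reach is approached as far as the arm can. A call with a gripper value outside its range is refused whole. "hand" is the finger opening in mm, from 0 to 91.8, set as the call begins (left out, the last holds). The fingers move at their own pace and stop on an object; "squeeze" is the grip in N (left out, the last holds). Time passes only in rows, so rows that repeat a pose let the fingers close. It gives the time, the measured TCP pose, the force, the opening and the grip force at its end, in the units of the state.
- observe(): the state, without advancing time (a new reading comes with each control period).
- read_camera(name): name is "side" or "top"; returns a dict with "pixels" (420x560x3 uint8, blue, green, red), "K" (3x3 intrinsics, pixels), "k1" (the pictures are not rectified: a ray, as slopes to the right and down, at radius r is drawn at 1 + k1 r^2 times it, then the intrinsics apply), "rvec" (rotation vector, rad) and "tvec" (3), from world to camera coordinates, as OpenCV has them. Camera axes: x right, y down, z forward; pixel columns grow to the right and rows downward; lengths in m; the calibration is good to about 2 mm. A picture is of the moment at which its call begins. There is no depth.
- hand_in(): hands the job in; it is judged then, once.
Trained networks look in a picture, given as the dict that the camera call returned (one of the last four; its "shot" number tells which), for a name from the list of things; names that differ only in an ending like _2 or _b are one class to them, and where a whole thing is asked for, a point or a joint stands for the part that bears it (a point fixed in the world has none). Each returns a list of dicts, best first, with "confidence" (0 to 1); they miss things now and then, are a little off and sometimes report something else, mostly with a low value. They report only what shows in the picture. A call takes as long as a camera call. They do not tell look-alikes from the thing itself.
- boxes_of(picture, query): "point" ([x, y, z] in m, in world coordinates, good to about 4 mm: the middle of the surface that is visible of it).
- trace(picture, query): "pixels" (420x560 bool, what is visible of it).
- mark_of(picture, query): "point" ([x, y, z] in m, in world coordinates, good to about 4 mm: a listed point, or the origin of a listed thing).
The state is a dict: "time": time; "qpos": joint angles; "qvel": joint speeds; "joint_efforts": joint torques, N m; "tool_pos": TCP position; "tool_rot": TCP orientation; "contact_force": force on the tool from outside, world axes, zero at the start; "torque": the same for the moment, N m; "opening": finger opening in m; "grip_force": force on a finger pad.
Only numpy, scipy, OpenCV 4.12 (cv2) and the standard library are available. Lean on these libraries where they do the work, as an engineer would, in place of code of your own. Each camera call takes 0.05 s, during which the arm holds its last target. There are 200 camera calls.

## Working session

There is one attempt and no reset: what is moved stays moved. The work goes in short steps, Python scripts to look and compute and a tool call to move; the robot and the scene stay as the last step left them, time stands still between calls to the robot, and variables do not carry over. Pictures are saved under pics/ and viewed, at most 16 in all, crops included, and the job is handed in when it is done.

Besides the shell and the picture viewer there is one more tool, called as name([rows], argument=value, ...), one row to a line, values as JSON. arm_command: Moves the arm, as the interface text tells. Its arguments: {"type":"object","properties":{"series":{"type":"array"},"hand":{"type":"number"},"squeeze":{"type":"number"}},"required":["series"]}

```bash
mkdir -p pics; ls
cat > h.py <<'E'
from cell import *
import numpy as np, cv2
from scipy.spatial.transform import Rotation as R
def proj(p,P):
    Rm=cv2.Rodrigues(np.array(p["rvec"],float))[0]; c=Rm@np.array(P,float)+np.array(p["tvec"],float).ravel()
    s=c[:2]/c[2]; s=s*(1+p["k1"]*(s@s)); K=np.array(p["K"]); return K[:2,:2]@s+K[:2,2]
def ray(p,uv):
    K=np.array(p["K"],float); d=np.array([(uv[0]-K[0,2])/K[0,0],(uv[1]-K[1,2])/K[1,1]]); s=d.copy()
    for _ in range(20): s=d/(1+p["k1"]*(s@s))
    Rm=cv2.Rodrigues(np.array(p["rvec"],float))[0]; t=np.array(p["tvec"],float).ravel()
    return -Rm.T@t, Rm.T@np.array([s[0],s[1],1])
def onz(p,uv,z):
    o,d=ray(p,uv); return o+d*(z-o[2])/d[2]
def tri(p1,u1,p2,u2):
    o1,d1=ray(p1,u1);o2,d2=ray(p2,u2); A=np.stack([d1,-d2],1); s=np.linalg.lstsq(A,o2-o1,rcond=None)[0]
    a=o1+d1*s[0]; b=o2+d2*s[1]; return (a+b)/2, np.linalg.norm(a-b)
def totool(dw):  # world shift m -> tool mm
    s=observe(); return np.round(rot(s).T@np.array(dw)*1000,1)
def rot(s): return R.from_euler('xyz',s["tool_rot"]).as_matrix()
E
python3 - <<'E'
from h import *
np.set_printoptions(precision=3,suppress=True)
s=observe(); print(s)
for n in("top","side"):
    p=read_camera(n); cv2.imwrite(f"pics/{n}0.png",p["pixels"]); print(n,p["k1"],p["K"][0][0],ray(p,(280,210)))
    for q in["charger","housing","lid","lid_handle","lid_hinge","crank_grip","crank_axis","pointer","lever_tip","pack1","tumbler","comb","case","ganesha","organiser","matchbox","clock"]:
        print(q,[(np.array(m["point"]),round(m["confidence"],2),proj(p,m["point"]).astype(int)) for m in mark_of(p,q)])
E
```

```text
pics
{'time': 0.0, 'qpos': array([ 0.963,  0.343,  1.525,  0.   ,  1.275, -0.146]), 'qvel': array([-0.   , -0.   ,  0.   ,  0.001, -0.003, -0.   ]), 'joint_efforts': array([ -0.001, -43.124, -24.422,   0.072,   0.056,  -0.   ]), 'tool_pos': array([0.234, 0.47 , 0.292]), 'tool_rot': array([-3.14, -0.  ,  2.68]), 'contact_force': array([ 0.42 , -0.009,  0.597]), 'torque': array([-0.   ,  0.055, -0.028]), 'grip_force': 0.0, 'opening': 0.09193562260481943}
top -0.06376575269513977 512.9637177945004 (array([0.447, 0.002, 1.473]), array([ 0.096, -0.015, -0.995]))
charger [(array([ 0.502,  0.271, -0.003]), 0.84, array([178, 237]))]
housing []Traceback (most recent call last):
  File "<stdin>", line 7, in <module>
ValueError: it knows: case, charger, clock, comb, crank_axis, crank_grip, ganesha, housing, lever_tip, lid_handle, lid_hinge, matchbox, organiser, pack, pointer, tumbler
```

Run:
```python
from h import *
np.set_printoptions(precision=3,suppress=True)
for n in("top","side"):
    p=read_camera(n); cv2.imwrite(f"pics/{n}0.png",p["pixels"]); print(n,ray(p,(280,210)))
    for q in["charger","housing","lid_handle","lid_hinge","crank_grip","crank_axis","pointer","lever_tip","pack","tumbler","comb","case","ganesha","organiser","matchbox","clock"]:
        print(q,[(np.array(m["point"]),round(m["confidence"],2),proj(p,m["point"]).astype(int)) for m in mark_of(p,q)])
```

```text
top (array([0.447, 0.002, 1.473]), array([ 0.096, -0.015, -0.995]))
charger [(array([ 0.502,  0.274, -0.003]), 0.64, array([176, 236]))]
housing [(array([ 0.469, -0.265,  0.012]), 0.47, array([364, 253]))]
lid_handle [(array([0.619, 0.273, 0.134]), 0.59, array([170, 190]))]
lid_hinge [(array([0.565, 0.27 , 0.039]), 0.89, array([176, 213])), (array([0.688, 0.39 , 0.   ]), 0.36, array([139, 171]))]
crank_grip [(array([0.474, 0.089, 0.115]), 0.55, array([238, 247])), (array([ 0.706,  0.026, -0.002]), 0.46, array([265, 169]))]
crank_axis [(array([ 0.643, -0.438, -0.001]), 0.7, array([423, 195])), (array([0.515, 0.126, 0.125]), 0.56, array([224, 231]))]
pointer [(array([ 0.706,  0.028, -0.002]), 0.59, array([264, 169]))]
lever_tip [(array([0.477, 0.403, 0.075]), 0.68, array([124, 243]))]
pack [(array([ 0.608, -0.273,  0.014]), 0.79, array([368, 205])), (array([ 0.39 , -0.198,  0.014]), 0.76, array([341, 280])), (array([ 0.466, -0.266,  0.007]), 0.73, array([364, 254])), (array([ 0.465, -0.088,  0.017]), 0.5, array([302, 253])), (array([ 0.555, -0.184,  0.012]), 0.48, array([337, 223]))]
t
[... 1936 characters left out ...]
ay([ 0.503,  0.275, -0.002]), 0.71, array([178, 222])), (array([ 0.737, -0.188,  0.004]), 0.67, array([369, 259]))]
comb [(array([ 0.473, -0.409, -0.002]), 0.68, array([390, 389]))]
case [(array([ 0.737,  0.161, -0.   ]), 0.91, array([268, 206])), (array([ 0.608, -0.27 ,  0.008]), 0.48, array([368, 302]))]
ganesha [(array([ 0.753, -0.054, -0.   ]), 0.77, array([329, 235]))]
organiser [(array([ 0.687,  0.382, -0.001]), 0.6, array([209, 187]))]
matchbox [(array([0.709, 0.028, 0.001]), 0.75, array([295, 228])), (array([ 0.606, -0.27 ,  0.01 ]), 0.52, array([367, 302]))]
clock [(array([ 0.642, -0.442,  0.004]), 0.79, array([453, 340])), (array([ 0.733, -0.192,  0.004]), 0.54, array([369, 260]))]
```

View pics/top0.png

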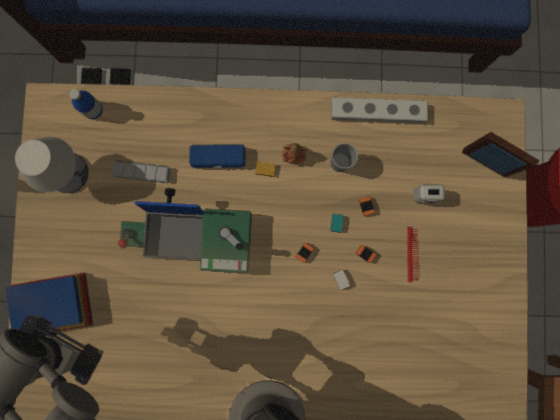

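View pics/side0.png

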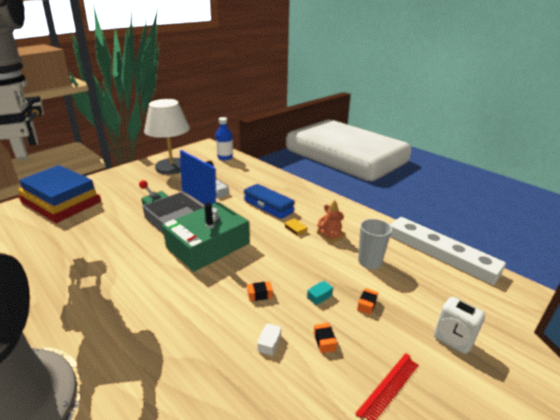

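The candidates in top0 are orange/black blocks at (305,253), (367,254) and (367,205), a turquoise look-alike at (337,223) and a white one at (341,280). I choose the three orange ones. The charger sits at (178,237) with the lid standing open. Next I fit the poses from both views and check one close crop.

```bash
cat >> h.py <<'E'
from scipy.optimize import minimize
def iou_fit(views,x0,dims,fitz=True):
    """views: (picture,mask); x0: x,y,z(centre),yaw ; box fit by silhouette IoU"""
    def cost(v):
        c=0
        for p,m in views:
            P=[proj(p,[v[0]+np.cos(v[3])*a*dims[0]-np.sin(v[3])*b*dims[1], v[1]+np.sin(v[3])*a*dims[0]+np.cos(v[3])*b*dims[1], v[2]+k*dims[2]]) for a in(-.5,.5) for b in(-.5,.5) for k in(-.5,.5)]
            S=8; H=cv2.convexHull(np.array(P,np.float32)); x,y,w,h=cv2.boundingRect(np.argwhere(m)[:,::-1].astype(np.int32)); x-=6;y-=6;w+=12;h+=12
            img=np.zeros((h*S,w*S),np.uint8); cv2.fillConvexPoly(img,np.round((H[:,0]-[x,y]+.5)*S).astype(np.int32),1)
            mm=np.kron(m[y:y+h,x:x+w].astype(np.uint8),np.ones((S,S),np.uint8))
            c+=1-(img&mm).sum()/max(1,(img|mm).sum())
        return c/len(views)
    best=None
    for yaw in np.arange(0,np.pi,np.pi/8):
        s0=np.array([*x0,yaw]); sim=np.vstack([s0]+[s0+d for d in np.diag([.006,.006,.005,.2])])
        r=minimize(cost,s0,method="Nelder-Mead",options=dict(initial_simplex=sim,xatol=2e-4,fatol=1e-4,maxiter=150))
        if best is None or r.fun<best.fun: best=r
    return best.x,best.fun
def packs(color=True):
    """orange packs on the table, from both cameras"""
    V=[]
    for n in("top","side"):
        p=read_camera(n); V.append((p,[d["pixels"] for d in trace(p,"pack") if d["confidence"]>.2],[d["point"] for d in mark_of(p,"pack") if d["confidence"]>.3]))
    def orange(p,m):
        h=cv2.cvtColor(p["pixels"],cv2.COLOR_BGR2HSV)[m]; return np.mean((h[:,0]<16)&(h[:,1]>150)&(h[:,2]>80))
    out=[]; pts=[]
    for v in V:
        for q in v[2]:
            if not any(np.hypot(*(np.array(q)-r)[:2])<.025 for r in pts): pts.append(np.array(q))
    for q in pts:
        views=[];o=[]
        for p,ms,_ in V:
            u=proj(p,q)
            for m in ms:
                c=np.argwhere(m).mean(0)[::-1]
                if m.sum()>40 and np.hypot(*(c-u))<9: views.append((p,m));o.append(orange(p,m));break
        if views and np.mean(o)>.2:
            x,f=iou_fit(views,q,(.05,.03,.024)); out.append((x,f,len(views),np.mean(o)))
    return out,V
E
python3 - <<'E'
from h import *
import cell
np.set_printoptions(precision=4,suppress=True)
print(getattr(cell,"finger_overhang",None),[a for a in dir(cell) if not a.startswith('_')])
o,V=packs()
for a in o: print(a)
p=V[0][0]["pixels"][190:300,280:390]; s=V[1][0]["pixels"][270:360,240:390]
cv2.imwrite("pics/c1.png",np.hstack([cv2.resize(p,(400,400),interpolation=2),cv2.resize(s,(400,400),interpolation=2)]))
p=V[0][0]["pixels"][180:280,110:260]; s=V[1][0]["pixels"][140:270,130:255]
cv2.imwrite("pics/c2.png",np.hstack([cv2.resize(p,(400,400),interpolation=2),cv2.resize(s,(400,400),interpolation=2)]))
E
```

```text
0.0655 ['IKError', 'boxes_of', 'finger_overhang', 'hand_in', 'mark_of', 'observe', 'read_camera', 'trace']
(array([ 0.4683, -0.0926,  0.0134,  2.5894]), np.float64(0.0975557257271133), 2, np.float64(0.4385624089363769))
(array([ 0.6067, -0.268 ,  0.0126,  3.4512]), np.float64(0.0734943540970478), 2, np.float64(0.5611524230773866))
(array([ 0.4714, -0.2657,  0.0107,  0.9798]), np.float64(0.10885966255961144), 2, np.float64(0.5218771448181194))
```

View pics/c1.png

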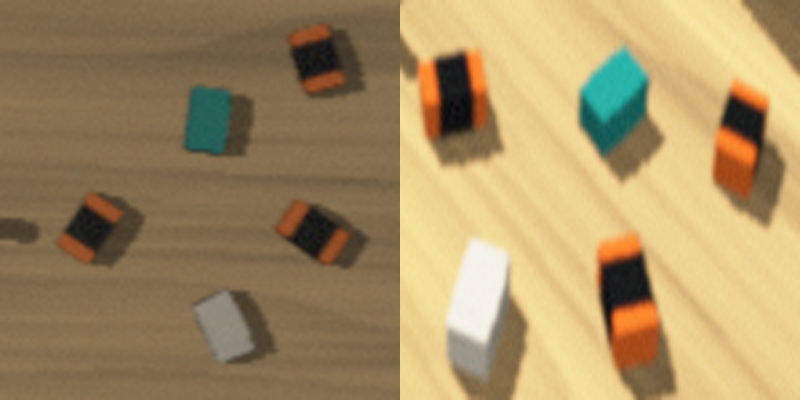

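View pics/c2.png

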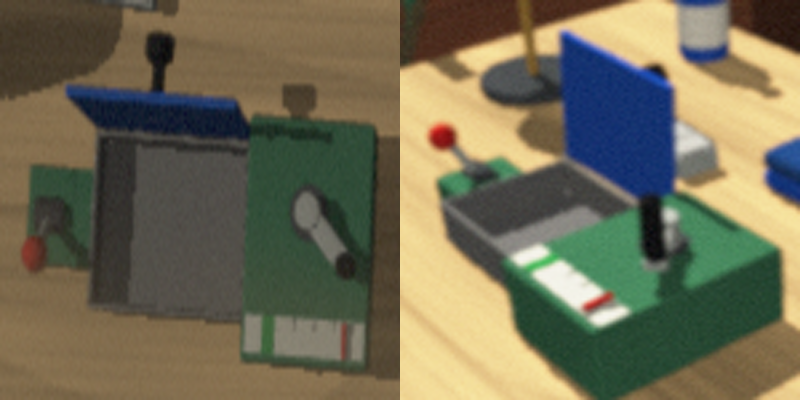

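c1 confirms that the three blocks with orange ends and a black band are the packs, at (90,230), (315,60) and (310,232). The teal one (208,120) and the white one (225,325) are the look-alikes. c2 shows an empty bay, an upright lid, the pointer near the low end, and the lever leaning to the robot.

```bash
cat >> h.py <<'E'
CH=np.array([.5033,.2743]); TH=-.027
def chw(x,y): c,s=np.cos(TH),np.sin(TH); return CH+[c*x-s*y,s*x+c*y]   # charger (m) -> world
def plan(*wps):
    """waypoints x,y,z,yaw (world, TCP) -> rows in the present tool frame; gripper kept pointing straight down"""
    s=observe(); A=rot(s); 
    for w in wps:
        d=A.T@(np.array(w[:3])-s["tool_pos"])*1000
        B=R.from_euler('xyz',[np.pi,0,w[3]]).as_matrix(); rv=np.degrees(R.from_matrix(A.T@B).as_rotvec())
        rows=max(np.linalg.norm(d)/50,np.linalg.norm(rv)/8.59)
        print(dict(x=round(d[0],1),y=round(d[1],1),z=round(d[2],1),rx=round(rv[0],1),ry=round(rv[1],1),rz=round(rv[2],1)),"rows>=%.1f"%rows)
E
python3 -c "
from h import *
plan((.468,-.0926,.18,2.589),(.468,-.0926,.0705,2.589))"
```

```text
{'x': np.float64(-460.3), 'y': np.float64(-399.4), 'z': np.float64(112.2), 'rx': np.float64(0.0), 'ry': np.float64(0.0), 'rz': np.float64(5.2)} rows>=12.4
{'x': np.float64(-460.3), 'y': np.float64(-399.4), 'z': np.float64(221.7), 'rx': np.float64(0.0), 'ry': np.float64(0.0), 'rz': np.float64(5.2)} rows>=13.0
```

arm_command([
  {"x": -460, "y": -399, "z": 112, "rz": 5},
  {"x": -460, "y": -399, "z": 112, "rz": 5},
  {"x": -460, "y": -399, "z": 112, "rz": 5},
  {"x": -460, "y": -399, "z": 112, "rz": 5},
  {"x": -460, "y": -399, "z": 112, "rz": 5},
  {"x": -460, "y": -399, "z": 112, "rz": 5},
  {"x": -460, "y": -399, "z": 112, "rz": 5},
  {"x": -460, "y": -399, "z": 112, "rz": 5},
  {"x": -460, "y": -399, "z": 112, "rz": 5},
  {"x": -460, "y": -399, "z": 112, "rz": 5},
  {"x": -460, "y": -399, "z": 112, "rz": 5},
  {"x": -460, "y": -399, "z": 112, "rz": 5},
  {"x": -460, "y": -399, "z": 112, "rz": 5},
  {"x": -460, "y": -399, "z": 112, "rz": 5},
  {"x": -460, "y": -399, "z": 112, "rz": 5},
  {"x": -460, "y": -399, "z": 112, "rz": 5},
  {"x": -460, "y": -399, "z": 112, "rz": 5},
], hand=64)

```text
invalid input
```

```bash
python3 -c "
from h import *
np.set_printoptions(precision=4,suppress=True)
s=observe(); print(s['time'],s['tool_pos'],s['tool_rot'],s['qpos'],s['contact_force'])
o,V=packs()
for a in o: print(a)
plan((.468,-.0926,.0705,2.589))
V[1][0]['pixels'];cv2.imwrite('pics/s1.png',V[1][0]['pixels'])
"
```

```text
2.15 [0.2339 0.47   0.2922] [3.1414 0.     2.6798] [ 0.963   0.342   1.5241  0.      1.2753 -0.146 ] [-0.1239  0.0805  0.6337]
(array([ 0.4711, -0.2663,  0.0119,  0.9561]), np.float64(0.10496545483104353), 2, np.float64(0.5213506892742207))
(array([ 0.6065, -0.2683,  0.0137,  0.3093]), np.float64(0.0839085855452677), 2, np.float64(0.5504693011299098))
(array([ 0.4688, -0.0911,  0.0114,  2.4569]), np.float64(0.15730479759376254), 2, np.float64(0.4533602900167317))
{'x': np.float64(-460.3), 'y': np.float64(-399.4), 'z': np.float64(221.7), 'rx': np.float64(0.0), 'ry': np.float64(-0.0), 'rz': np.float64(5.2)} rows>=13.0
```

arm_command([
  {"x": -40, "y": -35, "z": 10, "rx": 0, "ry": 0, "rz": 0},
  {"x": -80, "y": -70, "z": 20, "rx": 0, "ry": 0, "rz": 5},
], hand=64)

```text
time: 2.65
tool_pos: [0.2712, 0.3787, 0.2734]
tool_rot: [3.141, 0.0, 2.594]
contact_force: [1.4, -1.0, 0.1]
opening: 0.0804
grip_force: 0.0
```

```bash
python3 -c "
from h import *
plan((.4685,-.092,.18,2.53))"
```

```text
{'x': np.float64(-413.3), 'y': np.float64(-299.4), 'z': np.float64(93.3), 'rx': np.float64(0.0), 'ry': np.float64(0.0), 'rz': np.float64(3.7)} rows>=10.4
```

arm_command([
  {"x": -413, "y": -299, "z": 93, "rx": 0, "ry": 0, "rz": 4},
  {"x": -413, "y": -299, "z": 93, "rx": 0, "ry": 0, "rz": 4},
  {"x": -413, "y": -299, "z": 93, "rx": 0, "ry": 0, "rz": 4},
  {"x": -413, "y": -299, "z": 93, "rx": 0, "ry": 0, "rz": 4},
  {"x": -413, "y": -299, "z": 93, "rx": 0, "ry": 0, "rz": 4},
  {"x": -413, "y": -299, "z": 93, "rx": 0, "ry": 0, "rz": 4},
  {"x": -413, "y": -299, "z": 93, "rx": 0, "ry": 0, "rz": 4},
  {"x": -413, "y": -299, "z": 93, "rx": 0, "ry": 0, "rz": 4},
  {"x": -413, "y": -299, "z": 93, "rx": 0, "ry": 0, "rz": 4},
  {"x": -413, "y": -299, "z": 93, "rx": 0, "ry": 0, "rz": 4},
  {"x": -413, "y": -299, "z": 93, "rx": 0, "ry": 0, "rz": 4},
  {"x": -413, "y": -299, "z": 93, "rx": 0, "ry": 0, "rz": 4},
  {"x": -413, "y": -299, "z": 93, "rx": 0, "ry": 0, "rz": 4},
  {"x": -413, "y": -299, "z": 93, "rx": 0, "ry": 0, "rz": 4},
])

```text
time: 4.05
tool_pos: [0.467, -0.09, 0.181]
tool_rot: [3.141, -0.001, 2.524]
contact_force: [0.0, 0.1, 0.2]
opening: 0.0638
grip_force: 0.0
```

```bash
python3 -c "
from h import *
np.set_printoptions(precision=4,suppress=True)
s=observe(); print(s['time'],s['tool_pos'],s['tool_rot'],s['qpos'],s['contact_force'],s['opening'])
o,V=packs()
for a in o: print(a)
plan((.4685,-.092,.0705,2.53))
"
```

```text
4.05 [ 0.467 -0.09   0.181] [ 3.1413 -0.0005  2.5242] [-0.3519  0.3812  1.8124  0.0005  0.9484 -1.3056] [0.0037 0.1127 0.1948] 0.0638127730589088
(array([ 0.4715, -0.2664,  0.011 ,  0.9558]), np.float64(0.10533011521690766), 2, np.float64(0.46630215143230713))
(array([ 0.6067, -0.2684,  0.0137,  0.3011]), np.float64(0.08937558995531164), 2, np.float64(0.5482417420731258))
(array([ 0.4676, -0.0929,  0.014 , -0.5778]), np.float64(0.06901075833114667), 1, np.float64(0.485838779956427))
{'x': np.float64(-1.4), 'y': np.float64(-0.5), 'z': np.float64(110.5), 'rx': np.float64(0.0), 'ry': np.float64(0.0), 'rz': np.float64(-0.4)} rows>=2.2
```

arm_command([
  {"x": -2, "y": -1, "z": 40, "rx": 0, "ry": 0, "rz": -2},
  {"x": -2, "y": -1, "z": 80, "rx": 0, "ry": 0, "rz": -2},
  {"x": -2, "y": -1, "z": 100, "rx": 0, "ry": 0, "rz": -2},
  {"x": -2, "y": -1, "z": 110, "rx": 0, "ry": 0, "rz": -2},
  {"x": -2, "y": -1, "z": 110, "rx": 0, "ry": 0, "rz": -2},
])

```text
time: 4.85
tool_pos: [0.4682, -0.0931, 0.0699]
tool_rot: [-3.141, -0.002, 2.558]
contact_force: [0.0, -0.1, -0.1]
opening: 0.0642
grip_force: 0.0
```

arm_command([
  {"x": 0, "y": 0, "z": 0, "rx": 0, "ry": 0, "rz": 0},
  {"x": 0, "y": 0, "z": 0, "rx": 0, "ry": 0, "rz": 0},
  {"x": 0, "y": 0, "z": 0, "rx": 0, "ry": 0, "rz": 0},
  {"x": 0, "y": 0, "z": 0, "rx": 0, "ry": 0, "rz": 0},
  {"x": 0, "y": 0, "z": 0, "rx": 0, "ry": 0, "rz": 0},
  {"x": 0, "y": 0, "z": 0, "rx": 0, "ry": 0, "rz": 0},
], hand=10, squeeze=25)

```text
time: 5.45
tool_pos: [0.4689, -0.0935, 0.0712]
tool_rot: [3.141, 0.001, 2.558]
contact_force: [-1.0, 0.2, 5.0]
opening: 0.0298
grip_force: 25.0
```

```bash
python3 -c "
from h import *
a=chw(.005,.015); y=np.pi+TH; s=observe()['tool_pos']
plan((s[0],s[1],.16,2.55),(*a,.16,y),(*a,.077,y))"
```

```text
{'x': np.float64(-0.1), 'y': np.float64(0.0), 'z': np.float64(-88.8), 'rx': np.float64(0.0), 'ry': np.float64(0.1), 'rz': np.float64(0.4)} rows>=1.8
{'x': np.float64(177.7), 'y': np.float64(341.2), 'z': np.float64(-88.8), 'rx': np.float64(0.0), 'ry': np.float64(0.1), 'rz': np.float64(-31.9)} rows>=7.9
{'x': np.float64(177.8), 'y': np.float64(341.2), 'z': np.float64(-5.8), 'rx': np.float64(0.0), 'ry': np.float64(0.1), 'rz': np.float64(-31.9)} rows>=7.7
```

arm_command([
  {"x": 0, "y": 0, "z": -40, "rx": 0, "ry": 0, "rz": 0},
  {"x": 0, "y": 0, "z": -80, "rx": 0, "ry": 0, "rz": 0},
  {"x": 0, "y": 0, "z": -120, "rx": 0, "ry": 0, "rz": 0},
  {"x": 0, "y": 0, "z": -165, "rx": 0, "ry": 0, "rz": 0},
  {"x": 18, "y": 34, "z": -165, "rx": 0, "ry": 0, "rz": -4},
  {"x": 36, "y": 68, "z": -165, "rx": 0, "ry": 0, "rz": -8},
  {"x": 54, "y": 102, "z": -165, "rx": 0, "ry": 0, "rz": -12},
  {"x": 72, "y": 136, "z": -165, "rx": 0, "ry": 0, "rz": -16},
  {"x": 90, "y": 170, "z": -165, "rx": 0, "ry": 0, "rz": -20},
  {"x": 108, "y": 204, "z": -165, "rx": 0, "ry": 0, "rz": -24},
  {"x": 126, "y": 240, "z": -165, "rx": 0, "ry": 0, "rz": -28},
  {"x": 144, "y": 275, "z": -165, "rx": 0, "ry": 0, "rz": -32},
  {"x": 162, "y": 310, "z": -165, "rx": 0, "ry": 0, "rz": -32},
  {"x": 178, "y": 341, "z": -165, "rx": 0, "ry": 0, "rz": -32},
  {"x": 178, "y": 341, "z": -165, "rx": 0, "ry": 0, "rz": -32},
])

```text
time: 6.95
tool_pos: [0.5076, 0.2929, 0.2351]
tool_rot: [3.14, -0.0, 3.12]
contact_force: [0.8, -0.6, -0.7]
opening: 0.0296
grip_force: 25.0
```

```bash
python3 -c "
from h import *
a=chw(.005,.015); y=np.pi+TH
plan((*a,.077,y))
for n in('top','side'):
  p=read_camera(n)
  for q in ['charger','lid_hinge','crank_axis','lever_tip','pointer']: print(n,q,[(np.round(m['point'],4),m['confidence']) for m in mark_of(p,q)][:2])
cv2.imwrite('pics/s2.png',cv2.resize(p['pixels'][90:290,90:290],(600,600)))"
```

```text
{'x': np.float64(-1.2), 'y': np.float64(-3.9), 'z': np.float64(158.1), 'rx': np.float64(0.1), 'ry': np.float64(-0.0), 'rz': np.float64(0.3)} rows>=3.2
top charger [(array([ 0.5039,  0.274 , -0.0016]), 0.63)]
top lid_hinge [(array([0.566 , 0.2732, 0.0392]), 0.75)]
top crank_axis [(array([0.5159, 0.1289, 0.1219]), 0.55), (array([ 0.7593, -0.0537,  0.002 ]), 0.54)]
top lever_tip []
top pointer []
side charger [(array([ 0.507 ,  0.2735, -0.0008]), 0.58), (array([ 0.5031,  0.2738, -0.0029]), 0.5)]
side lid_hinge [(array([0.567 , 0.2771, 0.0387]), 0.73)]
side crank_axis [(array([0.5154, 0.1292, 0.1233]), 0.56)]
side lever_tip [(array([0.4746, 0.4103, 0.082 ]), 0.51)]
side pointer [(array([0.4301, 0.0936, 0.0758]), 0.52), (array([ 0.6404, -0.443 ,  0.0026]), 0.26)]
```

View pics/s2.png

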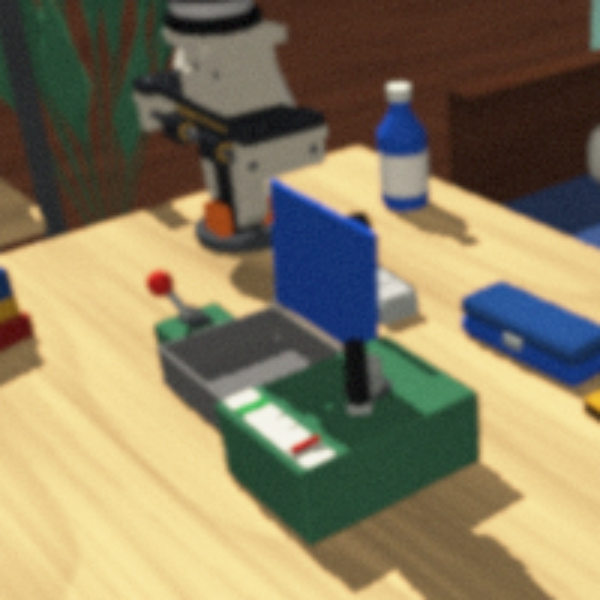

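The picture shows pack 1 held above the bay (orange at about (220,215)), with the lid upright and clear of the gripper. I descend now.

arm_command([
  {"x": -1, "y": -4, "z": 40, "rx": 0, "ry": 0, "rz": 0},
  {"x": -1, "y": -4, "z": 80, "rx": 0, "ry": 0, "rz": 0},
  {"x": -1, "y": -4, "z": 115, "rx": 0, "ry": 0, "rz": 0},
  {"x": -1, "y": -4, "z": 135, "rx": 0, "ry": 0, "rz": 0},
  {"x": -1, "y": -4, "z": 147, "rx": 0, "ry": 0, "rz": 0},
  {"x": -1, "y": -4, "z": 154, "rx": 0, "ry": 0, "rz": 0},
  {"x": -1, "y": -4, "z": 158, "rx": 0, "ry": 0, "rz": 0},
  {"x": -1, "y": -4, "z": 158, "rx": 0, "ry": 0, "rz": 0},
])

```text
time: 8.35
tool_pos: [0.5093, 0.2853, 0.0782]
tool_rot: [3.141, 0.001, 3.116]
contact_force: [-0.1, -0.3, -0.3]
opening: 0.0298
grip_force: 25.0
```

arm_command([
  {"x": 0, "y": 0, "z": 0, "rx": 0, "ry": 0, "rz": 0},
  {"x": 0, "y": 0, "z": 0, "rx": 0, "ry": 0, "rz": 0},
  {"x": 0, "y": 0, "z": 0, "rx": 0, "ry": 0, "rz": 0},
], hand=39)

```text
time: 8.65
tool_pos: [0.5093, 0.2853, 0.0785]
tool_rot: [3.141, 0.001, 3.116]
contact_force: [0.6, -0.2, -0.1]
opening: 0.0391
grip_force: 0.0
```

```bash
python3 -c "
from h import *
y=np.pi+TH; 
a=chw(.005,.015); b=chw(.005,-.024); c=chw(.005,.016)
plan((*a,.13,y),(*b,.13,y),(*b,.077,y),(*c,.077,y),(*c,.235,y))"
```

```text
{'x': np.float64(0.7), 'y': np.float64(3.8), 'z': np.float64(-51.5), 'rx': np.float64(0.0), 'ry': np.float64(0.1), 'rz': np.float64(0.1)} rows>=1.0
{'x': np.float64(0.7), 'y': np.float64(-35.2), 'z': np.float64(-51.5), 'rx': np.float64(0.0), 'ry': np.float64(0.1), 'rz': np.float64(0.1)} rows>=1.2
{'x': np.float64(0.8), 'y': np.float64(-35.2), 'z': np.float64(1.5), 'rx': np.float64(0.0), 'ry': np.float64(0.1), 'rz': np.float64(0.1)} rows>=0.7
{'x': np.float64(0.7), 'y': np.float64(4.8), 'z': np.float64(1.5), 'rx': np.float64(0.0), 'ry': np.float64(0.1), 'rz': np.float64(0.1)} rows>=0.1
{'x': np.float64(0.5), 'y': np.float64(4.9), 'z': np.float64(-156.5), 'rx': np.float64(0.0), 'ry': np.float64(0.1), 'rz': np.float64(0.1)} rows>=3.1
```

arm_command([
  {"x": 0, "y": 0, "z": -30, "rx": 0, "ry": 0, "rz": 0},
  {"x": 0, "y": 0, "z": -55, "rx": 0, "ry": 0, "rz": 0},
  {"x": 0, "y": -18, "z": -55, "rx": 0, "ry": 0, "rz": 0},
  {"x": 0, "y": -37, "z": -55, "rx": 0, "ry": 0, "rz": 0},
  {"x": 0, "y": -37, "z": -55, "rx": 0, "ry": 0, "rz": 0},
])

```text
time: 9.15
tool_pos: [0.5077, 0.246, 0.1326]
tool_rot: [-3.141, -0.001, 3.114]
contact_force: [0.0, 0.9, 0.0]
opening: 0.0392
grip_force: 0.0
```

arm_command([
  {"x": 0, "y": 0, "z": 0, "rx": 0, "ry": 0, "rz": 0},
  {"x": 0, "y": 0, "z": 0, "rx": 0, "ry": 0, "rz": 0},
  {"x": 0, "y": 0, "z": 0, "rx": 0, "ry": 0, "rz": 0},
  {"x": 0, "y": 0, "z": 0, "rx": 0, "ry": 0, "rz": 0},
  {"x": 0, "y": 0, "z": 0, "rx": 0, "ry": 0, "rz": 0},
], hand=0)

```text
time: 9.65
tool_pos: [0.508, 0.2485, 0.1326]
tool_rot: [3.142, -0.0, 3.117]
contact_force: [0.5, -0.6, 0.5]
opening: 0.0041
grip_force: 0.0
```

```bash
python3 -c "
from h import *
p=read_camera('top')
cv2.imwrite('pics/t3.png',cv2.resize(p['pixels'][170:290,110:270],(800,600)))
y=np.pi+TH;b=chw(.005,-.026); c=chw(.005,.016)
plan((*b,.077,y),(*c,.077,y))"
```

```text
{'x': np.float64(0.4), 'y': np.float64(-0.3), 'z': np.float64(55.6), 'rx': np.float64(0.0), 'ry': np.float64(-0.0), 'rz': np.float64(0.1)} rows>=1.1
{'x': np.float64(0.3), 'y': np.float64(41.7), 'z': np.float64(55.6), 'rx': np.float64(0.0), 'ry': np.float64(-0.0), 'rz': np.float64(0.1)} rows>=1.4
```

View pics/t3.png

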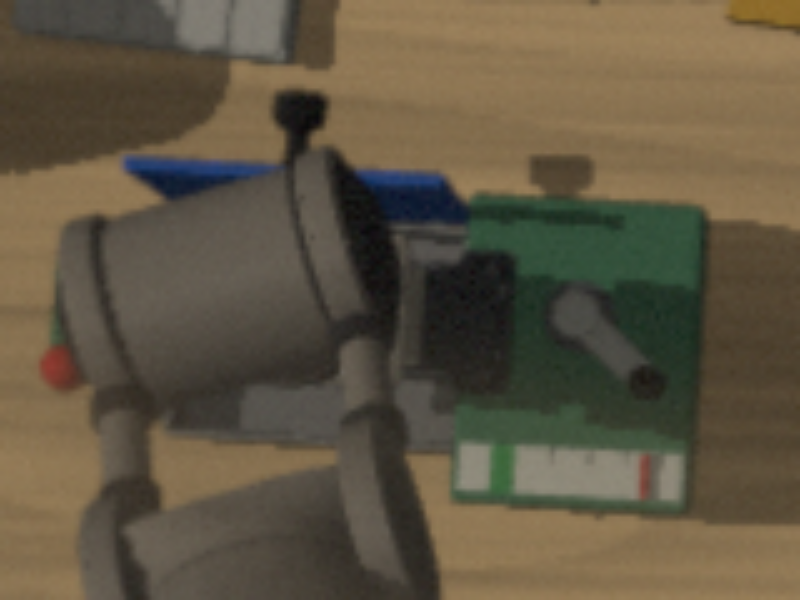

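The arm hides the pack, but the gripper body's end at (515,320) stays clear of the crank hub at (550,310), and the pointer is at (645,475). I push the pack sideways.

arm_command([
  {"x": 0, "y": 0, "z": 30, "rx": 0, "ry": 0, "rz": 0},
  {"x": 0, "y": 0, "z": 50, "rx": 0, "ry": 0, "rz": 0},
  {"x": 0, "y": 0, "z": 55, "rx": 0, "ry": 0, "rz": 0},
  {"x": 0, "y": 0, "z": 55, "rx": 0, "ry": 0, "rz": 0},
  {"x": 0, "y": 8, "z": 55, "rx": 0, "ry": 0, "rz": 0},
  {"x": 0, "y": 14, "z": 55, "rx": 0, "ry": 0, "rz": 0},
  {"x": 0, "y": 20, "z": 55, "rx": 0, "ry": 0, "rz": 0},
  {"x": 0, "y": 26, "z": 55, "rx": 0, "ry": 0, "rz": 0},
  {"x": 0, "y": 32, "z": 55, "rx": 0, "ry": 0, "rz": 0},
  {"x": 0, "y": 37, "z": 55, "rx": 0, "ry": 0, "rz": 0},
  {"x": 0, "y": 42, "z": 55, "rx": 0, "ry": 0, "rz": 0},
  {"x": 0, "y": 42, "z": 55, "rx": 0, "ry": 0, "rz": 0},
])

```text
time: 10.9
tool_pos: [0.5091, 0.2909, 0.0777]
tool_rot: [3.141, 0.0, 3.117]
contact_force: [-0.4, -0.3, -0.0]
opening: 0.0008
grip_force: 0.0
```

arm_command([
  {"x": 0, "y": -3, "z": 0, "rx": 0, "ry": 0, "rz": 0},
  {"x": 0, "y": -3, "z": -45, "rx": 0, "ry": 0, "rz": 0},
  {"x": 0, "y": -3, "z": -90, "rx": 0, "ry": 0, "rz": 0},
  {"x": 0, "y": -3, "z": -135, "rx": 0, "ry": 0, "rz": 0},
  {"x": 0, "y": -3, "z": -160, "rx": 0, "ry": 0, "rz": 0},
  {"x": 0, "y": -3, "z": -160, "rx": 0, "ry": 0, "rz": 0},
], hand=0)

```text
time: 11.5
tool_pos: [0.5105, 0.2874, 0.2422]
tool_rot: [3.138, 0.008, 3.116]
contact_force: [1.4, 0.3, -0.4]
opening: 0.0005
grip_force: 0.0
```

```bash
python3 -c "
from h import *
np.set_printoptions(precision=4,suppress=True)
o,V=packs()
for a in o: print(a)
for v in V: print([np.array(q) for q in v[2]])
plan((.471,-.266,.235,.956),(.471,-.266,.0705,.956))"
```

```text
(array([ 0.4705, -0.2662,  0.0128,  0.9981]), np.float64(0.1032040969925564), 2, np.float64(0.5203735144312394))
(array([ 0.6081, -0.2677,  0.0123,  3.4772]), np.float64(0.14401308166477045), 2, np.float64(0.569419306184012))
(array([ 0.5161,  0.3382,  0.0084, -0.244 ]), np.float64(0.11296412838263059), 1, np.float64(0.5506607929515418))
[array([ 0.4696, -0.2634,  0.0099]), array([ 0.554 , -0.182 ,  0.0122]), array([ 0.3936, -0.1995,  0.015 ]), array([ 0.6039, -0.2713,  0.0133])]
[array([ 0.3941, -0.1976,  0.0129]), array([ 0.6093, -0.2655,  0.0109]), array([0.5068, 0.3258, 0.0153]), array([ 0.4711, -0.2646,  0.0148])]
{'x': np.float64(23.3), 'y': np.float64(-553.6), 'z': np.float64(1.8), 'rx': np.float64(-0.2), 'ry': np.float64(-0.0), 'rz': np.float64(123.8)} rows>=14.4
{'x': np.float64(22.9), 'y': np.float64(-553.4), 'z': np.float64(166.3), 'rx': np.float64(-0.2), 'ry': np.float64(-0.0), 'rz': np.float64(123.8)} rows>=14.4
```

```bash
python3 -c "
from h import *
plan((.607,-.268,.2,3.455),(.607,-.268,.0705,3.455))"
```

```text
{'x': np.float64(-112.8), 'y': np.float64(-552.1), 'z': np.float64(36.4), 'rx': np.float64(-0.0), 'ry': np.float64(-0.2), 'rz': np.float64(-19.4)} rows>=11.3
{'x': np.float64(-113.1), 'y': np.float64(-552.0), 'z': np.float64(165.9), 'rx': np.float64(-0.0), 'ry': np.float64(-0.2), 'rz': np.float64(-19.4)} rows>=11.7
```

arm_command([
  {"x": -8, "y": -40, "z": 0, "rx": 0, "ry": 0, "rz": 0},
  {"x": -16, "y": -80, "z": 0, "rx": 0, "ry": 0, "rz": 0},
  {"x": -24, "y": -120, "z": 0, "rx": 0, "ry": 0, "rz": 0},
  {"x": -113, "y": -552, "z": 36, "rx": 0, "ry": 0, "rz": -19},
  {"x": -113, "y": -552, "z": 36, "rx": 0, "ry": 0, "rz": -19},
  {"x": -113, "y": -552, "z": 36, "rx": 0, "ry": 0, "rz": -19},
  {"x": -113, "y": -552, "z": 36, "rx": 0, "ry": 0, "rz": -19},
  {"x": -113, "y": -552, "z": 36, "rx": 0, "ry": 0, "rz": -19},
  {"x": -113, "y": -552, "z": 36, "rx": 0, "ry": 0, "rz": -19},
  {"x": -113, "y": -552, "z": 36, "rx": 0, "ry": 0, "rz": -19},
  {"x": -113, "y": -552, "z": 36, "rx": 0, "ry": 0, "rz": -19},
  {"x": -113, "y": -552, "z": 36, "rx": 0, "ry": 0, "rz": -19},
  {"x": -113, "y": -552, "z": 36, "rx": 0, "ry": 0, "rz": -19},
  {"x": -113, "y": -552, "z": 36, "rx": 0, "ry": 0, "rz": -19},
  {"x": -113, "y": -552, "z": 36, "rx": 0, "ry": 0, "rz": -19},
  {"x": -113, "y": -552, "z": 36, "rx": 0, "ry": 0, "rz": -19},
], hand=56)

```text
time: 13.4
tool_pos: [0.608, -0.2659, 0.2017]
tool_rot: [3.141, -0.0, -2.834]
contact_force: [-0.2, -0.4, 0.5]
opening: 0.0558
grip_force: 0.0
```

```bash
python3 -c "
from h import *
np.set_printoptions(precision=4,suppress=True)
o,V=packs()
for a in o: print(a)
print(observe()['opening']);plan((.607,-.268,.0705,3.455))"
```

```text
(array([ 0.5085,  0.3248,  0.0164, -0.0513]), np.float64(0.11353008393028974), 2, np.float64(0.4547757099660214))
(array([ 0.4807, -0.2593, -0.0021,  1.0084]), np.float64(0.04942642296503652), 1, np.float64(0.59245960502693))
(array([ 0.6193, -0.262 , -0.    ,  3.4383]), np.float64(0.05855768859361121), 1, np.float64(0.661498708010336))
0.055849417434120675
{'x': np.float64(1.4), 'y': np.float64(-0.7), 'z': np.float64(131.5), 'rx': np.float64(-0.0), 'ry': np.float64(0.0), 'rz': np.float64(-0.4)} rows>=2.6
```

arm_command([
  {"x": 1, "y": -1, "z": 40, "rx": 0, "ry": 0, "rz": 0},
  {"x": 1, "y": -1, "z": 80, "rx": 0, "ry": 0, "rz": 0},
  {"x": 1, "y": -1, "z": 110, "rx": 0, "ry": 0, "rz": 0},
  {"x": 1, "y": -1, "z": 125, "rx": 0, "ry": 0, "rz": 0},
  {"x": 1, "y": -1, "z": 131, "rx": 0, "ry": 0, "rz": 0},
  {"x": 1, "y": -1, "z": 131, "rx": 0, "ry": 0, "rz": 0},
])

```text
time: 14.3
tool_pos: [0.6076, -0.2689, 0.0709]
tool_rot: [-3.141, 0.0, -2.835]
contact_force: [0.4, 0.4, 1.1]
opening: 0.056
grip_force: 0.0
```

arm_command([
  {"x": 0, "y": 0, "z": 0, "rx": 0, "ry": 0, "rz": 0},
  {"x": 0, "y": 0, "z": 0, "rx": 0, "ry": 0, "rz": 0},
  {"x": 0, "y": 0, "z": 0, "rx": 0, "ry": 0, "rz": 0},
  {"x": 0, "y": 0, "z": 0, "rx": 0, "ry": 0, "rz": 0},
  {"x": 0, "y": 0, "z": 0, "rx": 0, "ry": 0, "rz": 0},
  {"x": 0, "y": 0, "z": 0, "rx": 0, "ry": 0, "rz": 0},
], hand=10, squeeze=25)

```text
time: 14.9
tool_pos: [0.6076, -0.2689, 0.0716]
tool_rot: [-3.141, 0.001, -2.835]
contact_force: [-0.8, 0.7, 5.9]
opening: 0.0295
grip_force: 25.0
```

```bash
python3 -c "
from h import *
a=chw(.005,-.024); y=np.pi+TH; s=observe()['tool_pos']
plan((s[0],s[1],.24,3.455),(*a,.24,y),(*a,.077,y))"
```

```text
{'x': np.float64(-0.1), 'y': np.float64(-0.1), 'z': np.float64(-168.4), 'rx': np.float64(-0.0), 'ry': np.float64(0.1), 'rz': np.float64(-0.4)} rows>=3.4
{'x': np.float64(-61.3), 'y': np.float64(524.9), 'z': np.float64(-168.7), 'rx': np.float64(-0.0), 'ry': np.float64(0.1), 'rz': np.float64(19.1)} rows>=11.1
{'x': np.float64(-61.1), 'y': np.float64(525.0), 'z': np.float64(-5.7), 'rx': np.float64(-0.0), 'ry': np.float64(0.1), 'rz': np.float64(19.1)} rows>=10.6
```

arm_command([
  {"x": 0, "y": 0, "z": -40, "rx": 0, "ry": 0, "rz": 0},
  {"x": 0, "y": 0, "z": -80, "rx": 0, "ry": 0, "rz": 0},
  {"x": 0, "y": 0, "z": -120, "rx": 0, "ry": 0, "rz": 0},
  {"x": 0, "y": 0, "z": -168, "rx": 0, "ry": 0, "rz": 0},
  {"x": -5, "y": 40, "z": -168, "rx": 0, "ry": 0, "rz": 4},
  {"x": -10, "y": 85, "z": -168, "rx": 0, "ry": 0, "rz": 8},
  {"x": -15, "y": 130, "z": -168, "rx": 0, "ry": 0, "rz": 12},
  {"x": -20, "y": 175, "z": -168, "rx": 0, "ry": 0, "rz": 16},
  {"x": -25, "y": 220, "z": -168, "rx": 0, "ry": 0, "rz": 19},
  {"x": -31, "y": 265, "z": -168, "rx": 0, "ry": 0, "rz": 19},
  {"x": -36, "y": 310, "z": -168, "rx": 0, "ry": 0, "rz": 19},
  {"x": -41, "y": 355, "z": -168, "rx": 0, "ry": 0, "rz": 19},
  {"x": -46, "y": 400, "z": -168, "rx": 0, "ry": 0, "rz": 19},
  {"x": -52, "y": 445, "z": -168, "rx": 0, "ry": 0, "rz": 19},
  {"x": -57, "y": 490, "z": -168, "rx": 0, "ry": 0, "rz": 19},
  {"x": -61, "y": 525, "z": -168, "rx": 0, "ry": 0, "rz": 19},
  {"x": -61, "y": 525, "z": -168, "rx": 0, "ry": 0, "rz": 19},
  {"x": -61, "y": 525, "z": -168, "rx": 0, "ry": 0, "rz": 19},
])

```text
time: 16.7
tool_pos: [0.5068, 0.2506, 0.2384]
tool_rot: [-3.141, -0.0, 3.118]
contact_force: [0.2, -0.8, -0.5]
opening: 0.0297
grip_force: 25.0
```

```bash
python3 -c "
from h import *
a=chw(.005,-.024); y=np.pi+TH
plan((*a,.077,y))"
```

```text
{'x': np.float64(-0.9), 'y': np.float64(-0.3), 'z': np.float64(161.4), 'rx': np.float64(-0.0), 'ry': np.float64(-0.0), 'rz': np.float64(0.2)} rows>=3.2
```

arm_command([
  {"x": -1, "y": 0, "z": 40, "rx": 0, "ry": 0, "rz": 0},
  {"x": -1, "y": 0, "z": 80, "rx": 0, "ry": 0, "rz": 0},
  {"x": -1, "y": 0, "z": 115, "rx": 0, "ry": 0, "rz": 0},
  {"x": -1, "y": 0, "z": 138, "rx": 0, "ry": 0, "rz": 0},
  {"x": -1, "y": 0, "z": 150, "rx": 0, "ry": 0, "rz": 0},
  {"x": -1, "y": 0, "z": 157, "rx": 0, "ry": 0, "rz": 0},
  {"x": -1, "y": 0, "z": 161, "rx": 0, "ry": 0, "rz": 0},
  {"x": -1, "y": 0, "z": 161, "rx": 0, "ry": 0, "rz": 0},
])

```text
time: 17.5
tool_pos: [0.5087, 0.25, 0.0783]
tool_rot: [3.141, 0.001, 3.116]
contact_force: [0.3, 0.4, -1.0]
opening: 0.0299
grip_force: 25.0
```

arm_command([
  {"x": 0, "y": 0, "z": 0, "rx": 0, "ry": 0, "rz": 0},
  {"x": 0, "y": 0, "z": 0, "rx": 0, "ry": 0, "rz": 0},
  {"x": 0, "y": 0, "z": 0, "rx": 0, "ry": 0, "rz": 0},
], hand=39)

```text
time: 17.8
tool_pos: [0.5085, 0.2504, 0.0785]
tool_rot: [3.141, 0.001, 3.116]
contact_force: [-0.5, 0.5, -0.1]
opening: 0.0388
grip_force: 0.0
```

arm_command([
  {"x": 0, "y": 0, "z": -30, "rx": 0, "ry": 0, "rz": 0},
  {"x": 0, "y": 0, "z": -55, "rx": 0, "ry": 0, "rz": 0},
  {"x": 0, "y": 18, "z": -55, "rx": 0, "ry": 0, "rz": 0},
  {"x": 0, "y": 35, "z": -55, "rx": 0, "ry": 0, "rz": 0},
  {"x": 0, "y": 35, "z": -55, "rx": 0, "ry": 0, "rz": 0},
])

```text
time: 18.3
tool_pos: [0.5085, 0.2875, 0.1319]
tool_rot: [3.141, -0.001, 3.118]
contact_force: [-0.5, -0.6, -0.5]
opening: 0.0393
grip_force: 0.0
```

arm_command([
  {"x": 0, "y": 0, "z": 0, "rx": 0, "ry": 0, "rz": 0},
  {"x": 0, "y": 0, "z": 0, "rx": 0, "ry": 0, "rz": 0},
  {"x": 0, "y": 0, "z": 0, "rx": 0, "ry": 0, "rz": 0},
  {"x": 0, "y": 0, "z": 0, "rx": 0, "ry": 0, "rz": 0},
  {"x": 0, "y": 0, "z": 0, "rx": 0, "ry": 0, "rz": 0},
], hand=0)

```text
time: 18.8
tool_pos: [0.5092, 0.2849, 0.1327]
tool_rot: [-3.142, -0.0, 3.116]
contact_force: [0.5, 0.3, -0.4]
opening: 0.0039
grip_force: 0.0
```

```bash
python3 -c "
from h import *
np.set_printoptions(precision=4,suppress=True)
p=read_camera('side'); print([(np.array(m['point']),m['confidence']) for m in mark_of(p,'pack')])
y=np.pi+TH;c=chw(.005,.013)
plan((*c,.077,y))"
```

```text
[(array([ 0.5551, -0.1861,  0.0179]), 0.84), (array([ 0.3933, -0.199 ,  0.0154]), 0.68), (array([ 0.4687, -0.2642,  0.016 ]), 0.59), (array([0.5033, 0.3267, 0.0153]), 0.49), (array([0.5068, 0.25  , 0.012 ]), 0.4)]
{'x': np.float64(0.6), 'y': np.float64(2.2), 'z': np.float64(55.8), 'rx': np.float64(0.0), 'ry': np.float64(0.0), 'rz': np.float64(0.1)} rows>=1.1
```

arm_command([
  {"x": 0, "y": 3, "z": 25, "rx": 0, "ry": 0, "rz": 0},
  {"x": 0, "y": 3, "z": 42, "rx": 0, "ry": 0, "rz": 0},
  {"x": 0, "y": 3, "z": 52, "rx": 0, "ry": 0, "rz": 0},
  {"x": 0, "y": 3, "z": 55, "rx": 0, "ry": 0, "rz": 0},
  {"x": 0, "y": 3, "z": 55, "rx": 0, "ry": 0, "rz": 0},
])

```text
time: 19.4
tool_pos: [0.5093, 0.2881, 0.0778]
tool_rot: [3.142, -0.0, 3.116]
contact_force: [-0.3, -0.3, 0.5]
opening: 0.0007
grip_force: 0.0
```

arm_command([
  {"x": 0, "y": 0, "z": 0, "rx": 0, "ry": 0, "rz": 0},
  {"x": 0, "y": 0, "z": 0, "rx": 0, "ry": 0, "rz": 0},
  {"x": 0, "y": 0, "z": 0, "rx": 0, "ry": 0, "rz": 0},
  {"x": 0, "y": 0, "z": 0, "rx": 0, "ry": 0, "rz": 0},
  {"x": 0, "y": -5, "z": 0, "rx": 0, "ry": 0, "rz": 0},
  {"x": 0, "y": -10, "z": 0, "rx": 0, "ry": 0, "rz": 0},
  {"x": 0, "y": -14, "z": 0, "rx": 0, "ry": 0, "rz": 0},
  {"x": 0, "y": -14, "z": 0, "rx": 0, "ry": 0, "rz": 0},
], hand=26)

```text
time: 20.2
tool_pos: [0.5088, 0.2734, 0.0776]
tool_rot: [-3.141, -0.0, 3.115]
contact_force: [0.1, -0.0, 0.1]
opening: 0.0261
grip_force: 0.0
```

arm_command([
  {"x": 0, "y": 0, "z": 0, "rx": 0, "ry": 0, "rz": 0},
  {"x": 0, "y": 0, "z": 0, "rx": 0, "ry": 0, "rz": 0},
  {"x": 0, "y": 0, "z": 0, "rx": 0, "ry": 0, "rz": 0},
  {"x": 0, "y": 0, "z": 0, "rx": 0, "ry": 0, "rz": 0},
  {"x": 0, "y": 0, "z": 0, "rx": 0, "ry": 0, "rz": 0},
], hand=53)

```text
time: 20.7
tool_pos: [0.5088, 0.2743, 0.0777]
tool_rot: [3.142, -0.0, 3.116]
contact_force: [-0.1, 0.4, 0.1]
opening: 0.0528
grip_force: 0.3
```

arm_command([
  {"x": 0, "y": 0, "z": 0, "rx": 0, "ry": 0, "rz": 0},
  {"x": 0, "y": 0, "z": 0, "rx": 0, "ry": 0, "rz": 0},
  {"x": 0, "y": 0, "z": -40, "rx": 0, "ry": 0, "rz": 0},
  {"x": 0, "y": 0, "z": -80, "rx": 0, "ry": 0, "rz": 0},
  {"x": 0, "y": 0, "z": -120, "rx": 0, "ry": 0, "rz": 0},
  {"x": 0, "y": 0, "z": -165, "rx": 0, "ry": 0, "rz": 0},
  {"x": 0, "y": 0, "z": -165, "rx": 0, "ry": 0, "rz": 0},
], hand=48)

```text
time: 21.4
tool_pos: [0.5111, 0.2751, 0.2495]
tool_rot: [3.137, 0.012, 3.116]
contact_force: [1.7, 0.2, -0.3]
opening: 0.0482
grip_force: 0.0
```

```bash
python3 -c "
from h import *
np.set_printoptions(precision=4,suppress=True)
o,V=packs()
for a in o: print(a)
p=V[1][0]
print([(np.array(m['point']),m['confidence']) for m in mark_of(p,'pack')])
cv2.imwrite('pics/s4.png',cv2.resize(p['pixels'][140:270,90:263],(800,600)))
plan((.4705,-.266,.235,.98))"
```

```text
(array([ 0.4716, -0.2669,  0.0109,  0.9846]), np.float64(0.11176594045863031), 2, np.float64(0.47377909467371127))
(array([0.5076, 0.2125, 0.0007, 2.7936]), np.float64(0.4569017480409886), 1, np.float64(0.3805309734513274))
(array([ 0.5153,  0.3445,  0.0107, -0.0165]), np.float64(0.07253981973083101), 1, np.float64(0.5518672199170125))
[(array([ 0.558 , -0.1869,  0.0178]), 0.85), (array([ 0.3916, -0.1994,  0.0148]), 0.84), (array([ 0.4685, -0.2679,  0.016 ]), 0.55), (array([0.5044, 0.3355, 0.0148]), 0.55)]
{'x': np.float64(24.0), 'y': np.float64(-540.7), 'z': np.float64(6.8), 'rx': np.float64(-0.2), 'ry': np.float64(-0.0), 'rz': np.float64(122.4)} rows>=14.2
```

View pics/s4.png

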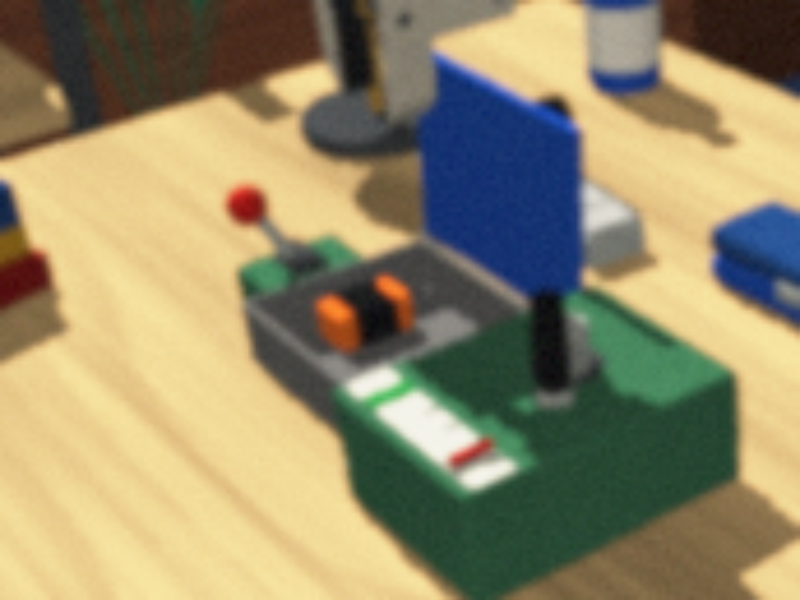

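Pack 1 sits at the lever-side wall, around (365,310). Pack 2 is hidden behind the housing. Now I fetch pack 3.

arm_command([
  {"x": 24, "y": -541, "z": 7, "rx": 0, "ry": 0, "rz": 122},
  {"x": 24, "y": -541, "z": 7, "rx": 0, "ry": 0, "rz": 122},
  {"x": 24, "y": -541, "z": 7, "rx": 0, "ry": 0, "rz": 122},
  {"x": 24, "y": -541, "z": 7, "rx": 0, "ry": 0, "rz": 122},
  {"x": 24, "y": -541, "z": 7, "rx": 0, "ry": 0, "rz": 122},
  {"x": 24, "y": -541, "z": 7, "rx": 0, "ry": 0, "rz": 122},
  {"x": 24, "y": -541, "z": 7, "rx": 0, "ry": 0, "rz": 122},
  {"x": 24, "y": -541, "z": 7, "rx": 0, "ry": 0, "rz": 122},
  {"x": 24, "y": -541, "z": 7, "rx": 0, "ry": 0, "rz": 122},
  {"x": 24, "y": -541, "z": 7, "rx": 0, "ry": 0, "rz": 122},
  {"x": 24, "y": -541, "z": 7, "rx": 0, "ry": 0, "rz": 122},
  {"x": 24, "y": -541, "z": 7, "rx": 0, "ry": 0, "rz": 122},
  {"x": 24, "y": -541, "z": 7, "rx": 0, "ry": 0, "rz": 122},
  {"x": 24, "y": -541, "z": 7, "rx": 0, "ry": 0, "rz": 122},
  {"x": 24, "y": -541, "z": 7, "rx": 0, "ry": 0, "rz": 122},
  {"x": 24, "y": -541, "z": 7, "rx": 0, "ry": 0, "rz": 122},
  {"x": 24, "y": -541, "z": 7, "rx": 0, "ry": 0, "rz": 122},
  {"x": 24, "y": -541, "z": 7, "rx": 0, "ry": 0, "rz": 122},
  {"x": 24, "y": -541, "z": 7, "rx": 0, "ry": 0, "rz": 122},
], hand=60)

```text
time: 23.65
tool_pos: [0.4711, -0.266, 0.2357]
tool_rot: [-3.142, -0.0, 0.988]
contact_force: [-0.3, -0.4, -0.2]
opening: 0.0599
grip_force: 0.0
```

```bash
python3 -c "
from h import *
np.set_printoptions(precision=4,suppress=True)
o,V=packs()
for a in o: print(a)
p=V[0][0]; cv2.imwrite('pics/t5.png',cv2.resize(p['pixels'][170:290,110:270],(800,600)))
plan((.4708,-.2662,.0705,.98))"
```

```text
(array([0.5085, 0.3337, 0.0179, 3.1195]), np.float64(0.11820071011603528), 2, np.float64(0.45983523994531983))
(array([ 0.4783, -0.2613,  0.0021,  0.971 ]), np.float64(0.05113433736592321), 1, np.float64(0.5981981981981982))
{'x': np.float64(-0.3), 'y': np.float64(-0.2), 'z': np.float64(165.2), 'rx': np.float64(0.0), 'ry': np.float64(-0.0), 'rz': np.float64(0.4)} rows>=3.3
```

View pics/t5.png

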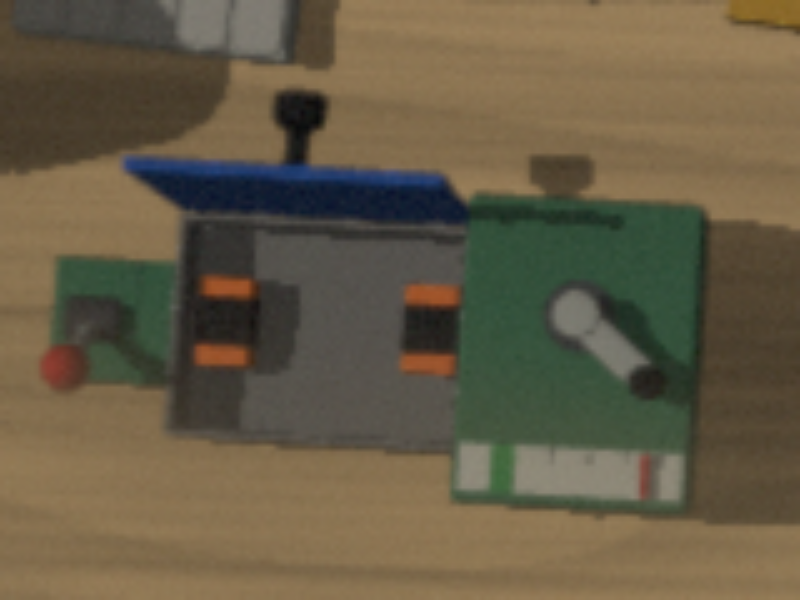

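Both packs lie flat at the two ends of the bay, (225,320) and (430,330), with a wide gap between them for the third. I grasp pack 3 next.

arm_command([
  {"x": 0, "y": 0, "z": 45, "rx": 0, "ry": 0, "rz": 0},
  {"x": 0, "y": 0, "z": 90, "rx": 0, "ry": 0, "rz": 0},
  {"x": 0, "y": 0, "z": 130, "rx": 0, "ry": 0, "rz": 0},
  {"x": 0, "y": 0, "z": 155, "rx": 0, "ry": 0, "rz": 0},
  {"x": 0, "y": 0, "z": 165, "rx": 0, "ry": 0, "rz": 0},
  {"x": 0, "y": 0, "z": 165, "rx": 0, "ry": 0, "rz": 0},
])

```text
time: 24.55
tool_pos: [0.4707, -0.2658, 0.0698]
tool_rot: [-3.139, -0.0, 0.987]
contact_force: [-0.2, 0.9, 1.2]
opening: 0.0604
grip_force: 0.0
```

arm_command([
  {"x": 0, "y": 0, "z": 0, "rx": 0, "ry": 0, "rz": 0},
  {"x": 0, "y": 0, "z": 0, "rx": 0, "ry": 0, "rz": 0},
  {"x": 0, "y": 0, "z": 0, "rx": 0, "ry": 0, "rz": 0},
  {"x": 0, "y": 0, "z": 0, "rx": 0, "ry": 0, "rz": 0},
  {"x": 0, "y": 0, "z": 0, "rx": 0, "ry": 0, "rz": 0},
  {"x": 0, "y": 0, "z": 0, "rx": 0, "ry": 0, "rz": 0},
], hand=10, squeeze=25)

```text
time: 25.15
tool_pos: [0.4714, -0.2662, 0.0715]
tool_rot: [3.14, -0.0, 0.987]
contact_force: [-0.7, 1.2, 6.6]
opening: 0.0297
grip_force: 25.0
```

```bash
python3 -c "
from h import *
a=chw(.005,0); y=TH; s=observe()['tool_pos']
plan((*a,.24,y),(*a,.24,y+np.pi))"
```

```text
{'x': np.float64(471.2), 'y': np.float64(-266.9), 'z': np.float64(-168.8), 'rx': np.float64(0.1), 'ry': np.float64(-0.0), 'rz': np.float64(58.1)} rows>=11.3
{'x': np.float64(471.2), 'y': np.float64(-266.9), 'z': np.float64(-168.8), 'rx': np.float64(0.0), 'ry': np.float64(0.1), 'rz': np.float64(-121.9)} rows>=14.2
```

arm_command([
  {"x": 0, "y": 0, "z": -40, "rx": 0, "ry": 0, "rz": 0},
  {"x": 0, "y": 0, "z": -80, "rx": 0, "ry": 0, "rz": 0},
  {"x": 0, "y": 0, "z": -120, "rx": 0, "ry": 0, "rz": 0},
  {"x": 0, "y": 0, "z": -169, "rx": 0, "ry": 0, "rz": 0},
  {"x": 38, "y": -21, "z": -169, "rx": 0, "ry": 0, "rz": 5},
  {"x": 76, "y": -43, "z": -169, "rx": 0, "ry": 0, "rz": 10},
  {"x": 114, "y": -65, "z": -169, "rx": 0, "ry": 0, "rz": 15},
  {"x": 152, "y": -86, "z": -169, "rx": 0, "ry": 0, "rz": 20},
  {"x": 190, "y": -108, "z": -169, "rx": 0, "ry": 0, "rz": 25},
  {"x": 228, "y": -129, "z": -169, "rx": 0, "ry": 0, "rz": 30},
  {"x": 266, "y": -151, "z": -169, "rx": 0, "ry": 0, "rz": 36},
  {"x": 304, "y": -172, "z": -169, "rx": 0, "ry": 0, "rz": 42},
  {"x": 342, "y": -194, "z": -169, "rx": 0, "ry": 0, "rz": 48},
  {"x": 380, "y": -215, "z": -169, "rx": 0, "ry": 0, "rz": 53},
  {"x": 418, "y": -237, "z": -169, "rx": 0, "ry": 0, "rz": 58},
  {"x": 450, "y": -255, "z": -169, "rx": 0, "ry": 0, "rz": 58},
  {"x": 471, "y": -267, "z": -169, "rx": 0, "ry": 0, "rz": 58},
  {"x": 471, "y": -267, "z": -169, "rx": 0, "ry": 0, "rz": 58},
  {"x": 471, "y": -267, "z": -169, "rx": 0, "ry": 0, "rz": 58},
])

```text
time: 27.05
tool_pos: [0.5076, 0.2741, 0.2392]
tool_rot: [3.141, 0.001, -0.024]
contact_force: [0.2, 0.3, -0.2]
opening: 0.0298
grip_force: 25.0
```

```bash
python3 -c "
from h import *
a=chw(.005,0); y=TH
plan((*a,.077,y))"
```

```text
{'x': np.float64(0.8), 'y': np.float64(-0.2), 'z': np.float64(162.2), 'rx': np.float64(0.0), 'ry': np.float64(0.1), 'rz': np.float64(0.2)} rows>=3.2
```

arm_command([
  {"x": 1, "y": 0, "z": 40, "rx": 0, "ry": 0, "rz": 0},
  {"x": 1, "y": 0, "z": 80, "rx": 0, "ry": 0, "rz": 0},
  {"x": 1, "y": 0, "z": 115, "rx": 0, "ry": 0, "rz": 0},
  {"x": 1, "y": 0, "z": 138, "rx": 0, "ry": 0, "rz": 0},
  {"x": 1, "y": 0, "z": 150, "rx": 0, "ry": 0, "rz": 0},
  {"x": 1, "y": 0, "z": 158, "rx": 0, "ry": 0, "rz": 0},
  {"x": 1, "y": 0, "z": 162, "rx": 0, "ry": 0, "rz": 0},
  {"x": 1, "y": 0, "z": 162, "rx": 0, "ry": 0, "rz": 0},
])

```text
time: 27.85
tool_pos: [0.5094, 0.2739, 0.0783]
tool_rot: [-3.141, -0.001, -0.026]
contact_force: [0.0, -0.3, -1.1]
opening: 0.0299
grip_force: 25.0
```

arm_command([
  {"x": 0, "y": 0, "z": 0, "rx": 0, "ry": 0, "rz": 0},
  {"x": 0, "y": 0, "z": 0, "rx": 0, "ry": 0, "rz": 0},
  {"x": 0, "y": 0, "z": 0, "rx": 0, "ry": 0, "rz": 0},
], hand=39)

```text
time: 28.15
tool_pos: [0.5093, 0.2743, 0.0785]
tool_rot: [-3.141, -0.001, -0.025]
contact_force: [-0.9, -0.2, 0.0]
opening: 0.0386
grip_force: 0.0
```

arm_command([
  {"x": 0, "y": 0, "z": -30, "rx": 0, "ry": 0, "rz": 0},
  {"x": 0, "y": 0, "z": -70, "rx": 0, "ry": 0, "rz": 0},
  {"x": 0, "y": 0, "z": -115, "rx": 0, "ry": 0, "rz": 0},
  {"x": 0, "y": 0, "z": -165, "rx": 0, "ry": 0, "rz": 0},
  {"x": -50, "y": 0, "z": -180, "rx": 0, "ry": 0, "rz": 0},
  {"x": -100, "y": 0, "z": -180, "rx": 0, "ry": 0, "rz": 0},
  {"x": -120, "y": 0, "z": -180, "rx": 0, "ry": 0, "rz": 0},
  {"x": -120, "y": 0, "z": -180, "rx": 0, "ry": 0, "rz": 0},
])

```text
time: 28.95
tool_pos: [0.3862, 0.2772, 0.2587]
tool_rot: [-3.141, -0.0, -0.023]
contact_force: [0.9, -1.2, 0.3]
opening: 0.039
grip_force: 0.0
```

```bash
python3 -c "
from h import *
np.set_printoptions(precision=4,suppress=True)
for n in('top','side'):
  p=read_camera(n); print([(np.array(m['point']),m['confidence']) for m in mark_of(p,'pack')]); print([(np.array(m['point']),m['confidence']) for m in mark_of(p,'lid_handle')])
  cv2.imwrite('pics/b%s.png'%n,p['pixels'])
T=cv2.imread('pics/btop.png')[170:290,110:270]; S=cv2.imread('pics/bside.png')
cv2.imwrite('pics/t6.png',np.hstack([cv2.resize(T,(400,300)),cv2.resize(S[140:260,100:260],(400,300))]))
a=chw(.092,.005); print(a); plan((.39,.27,.26,TH))"
```

```text
[(array([0.5032, 0.2121, 0.0161]), 0.75), (array([ 0.3939, -0.2009,  0.0122]), 0.62), (array([0.5071, 0.3364, 0.0163]), 0.47), (array([0.508 , 0.2748, 0.0149]), 0.46), (array([0.4758, 0.0898, 0.1228]), 0.42)]
[(array([0.6176, 0.275 , 0.1362]), 0.56)]
[(array([ 0.5562, -0.1866,  0.0171]), 0.83), (array([ 0.3955, -0.1994,  0.016 ]), 0.76), (array([0.5081, 0.2736, 0.0183]), 0.7), (array([0.508 , 0.3358, 0.0154]), 0.59)]
[(array([0.6182, 0.2776, 0.1343]), 0.68)]
[0.5954 0.2768]
{'x': np.float64(0.2), 'y': np.float64(7.1), 'z': np.float64(-2.5), 'rx': np.float64(-0.0), 'ry': np.float64(-0.0), 'rz': np.float64(0.0)} rows>=0.1
```

View pics/t6.png

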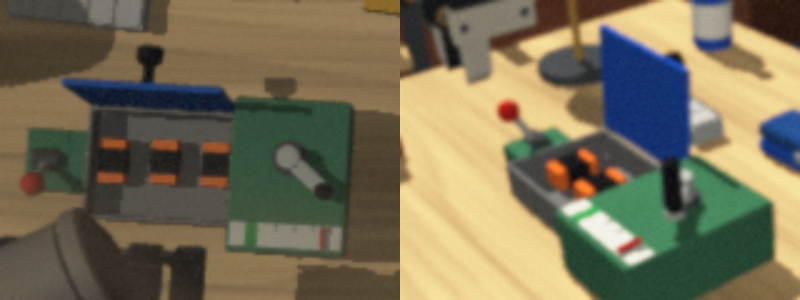

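All three packs lie flat in the bay: left panel (113,160), (165,160), (213,163). Now the lid. I close the fingers, go over and behind the lid, offset 45 mm from the knob, and sweep it shut.

arm_command([
  {"x": 0, "y": 0, "z": -40, "rx": 0, "ry": 0, "rz": 0},
  {"x": 40, "y": -45, "z": -42, "rx": 0, "ry": 0, "rz": 0},
  {"x": 80, "y": -45, "z": -42, "rx": 0, "ry": 0, "rz": 0},
  {"x": 120, "y": -45, "z": -42, "rx": 0, "ry": 0, "rz": 0},
  {"x": 160, "y": -45, "z": -42, "rx": 0, "ry": 0, "rz": 0},
  {"x": 200, "y": -45, "z": -42, "rx": 0, "ry": 0, "rz": 0},
  {"x": 215, "y": -45, "z": -42, "rx": 0, "ry": 0, "rz": 0},
  {"x": 215, "y": -45, "z": -42, "rx": 0, "ry": 0, "rz": 0},
], hand=0)

```text
time: 30.05
tool_pos: [0.6076, 0.3154, 0.2975]
tool_rot: [3.141, 0.001, -0.028]
contact_force: [-0.3, -0.5, -0.7]
opening: 0.0003
grip_force: 0.0
```

```bash
cat >> h.py <<'E'
def tcpc():
    d=observe()['tool_pos']; c,s=np.cos(TH),np.sin(TH); q=d[:2]-CH
    return np.round(np.array([c*q[0]+s*q[1],-s*q[0]+c*q[1],d[2]])*1000,1)
E
python3 -c "
from h import *
p=read_camera('side');q=read_camera('top')
print(tcpc(), observe()['opening'])"
```

```text
[100.7  44.8 298.6] 0.00017894651651804435
```

arm_command([
  {"x": 3, "y": 0, "z": 40, "rx": 0, "ry": 0, "rz": 0},
  {"x": 3, "y": 0, "z": 75, "rx": 0, "ry": 0, "rz": 0},
  {"x": 3, "y": 0, "z": 95, "rx": 0, "ry": 0, "rz": 0},
  {"x": 3, "y": 0, "z": 98, "rx": 0, "ry": 0, "rz": 0},
  {"x": 3, "y": 0, "z": 98, "rx": 0, "ry": 0, "rz": 0},
])

```text
time: 30.65
tool_pos: [0.6076, 0.3169, 0.2023]
tool_rot: [-3.141, 0.0, -0.025]
contact_force: [0.6, 0.7, 1.4]
opening: 0.0005
grip_force: 0.0
```

```bash
python3 -c "
from h import *
p=read_camera('side')
print(tcpc(), observe()['contact_force'])"
```

```text
[103.7  45.6 203.4] [0.11897871 0.67613824 1.59926107]
```

arm_command([
  {"x": -12, "y": 0, "z": 0, "rx": 0, "ry": 0, "rz": 0},
  {"x": -23, "y": 0, "z": 0, "rx": 0, "ry": 0, "rz": 0},
  {"x": -35, "y": 0, "z": 0, "rx": 0, "ry": 0, "rz": 0},
  {"x": -49, "y": 0, "z": 1, "rx": 0, "ry": 0, "rz": 0},
  {"x": -63, "y": 0, "z": 5, "rx": 0, "ry": 0, "rz": 0},
  {"x": -76, "y": 0, "z": 10, "rx": 0, "ry": 0, "rz": 0},
  {"x": -88, "y": 0, "z": 18, "rx": 0, "ry": 0, "rz": 0},
  {"x": -99, "y": 0, "z": 27, "rx": 0, "ry": 0, "rz": 0},
  {"x": -99, "y": 0, "z": 27, "rx": 0, "ry": 0, "rz": 0},
])

```text
time: 31.6
tool_pos: [0.5083, 0.3195, 0.176]
tool_rot: [-3.141, -0.001, -0.024]
contact_force: [0.2, 0.6, 0.4]
opening: 0.0003
grip_force: 0.0
```

```bash
python3 -c "
from h import *
p=read_camera('side')
print(tcpc(), observe()['contact_force'])
q=read_camera('top');
for v in(p,q): print([(m['point'],m['confidence']) for m in mark_of(v,'lid_handle')])
cv2.imwrite('pics/s7.png',cv2.resize(p['pixels'][110:270,90:303],(800,600)))"
```

```text
[  4.8  45.4 176.4] [-0.12731181  0.59178023  0.08336618]
[([0.519, 0.2809, 0.1363], 0.88)]
[([0.5217, 0.2779, 0.135], 0.9), ([0.4768, 0.0913, 0.1197], 0.54)]
```

View pics/s7.png

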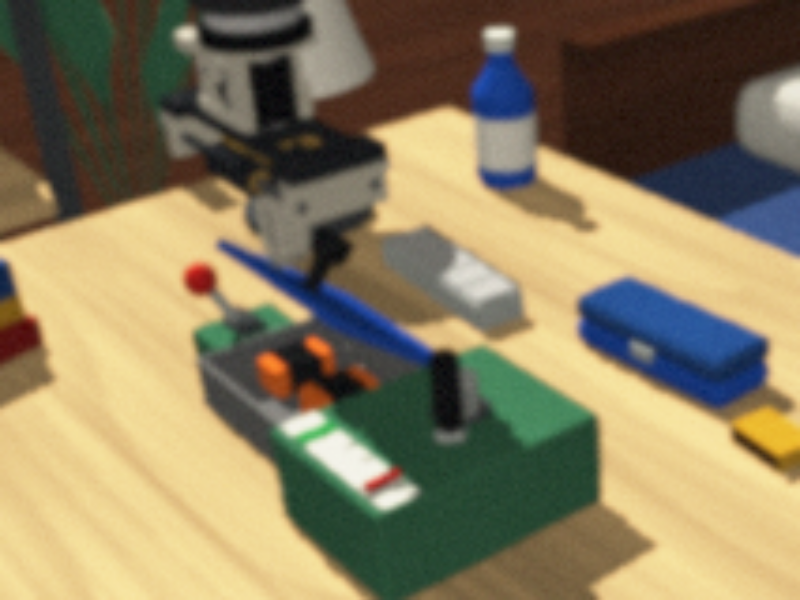

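The lid is half shut, with its edge at (220,245) and the knob at (330,245) clear of the gripper. I carry on down.

arm_command([
  {"x": -9, "y": 0, "z": 11, "rx": 0, "ry": 0, "rz": 0},
  {"x": -17, "y": 0, "z": 23, "rx": 0, "ry": 0, "rz": 0},
  {"x": -21, "y": 0, "z": 32, "rx": 0, "ry": 0, "rz": 0},
  {"x": -24, "y": 0, "z": 41, "rx": 0, "ry": 0, "rz": 0},
  {"x": -26, "y": 0, "z": 50, "rx": 0, "ry": 0, "rz": 0},
  {"x": -27, "y": 0, "z": 56, "rx": 0, "ry": 0, "rz": 0},
  {"x": -27, "y": 0, "z": 60, "rx": 0, "ry": 0, "rz": 0},
  {"x": -27, "y": 0, "z": 62, "rx": 0, "ry": 0, "rz": 0},
  {"x": -27, "y": 0, "z": 62, "rx": 0, "ry": 0, "rz": 0},
])

```text
time: 32.7
tool_pos: [0.482, 0.3197, 0.1141]
tool_rot: [3.142, 0.0, -0.025]
contact_force: [-5.1, -2.3, 12.5]
opening: 0.0004
grip_force: 6.1
```

```bash
python3 -c "
from h import *
p=read_camera('side')
print(tcpc(), observe()['contact_force'])
q=read_camera('top');
for v in(p,q): print([(m['point'],m['confidence']) for m in mark_of(v,'lid_handle')])"
```

```text
[-22.5  44.8 114.1] [-4.46463454 -2.77768987 11.59994527]
[([0.4698, 0.2766, 0.0847], 0.8), ([0.4753, -0.4047, 0.0016], 0.41), ([0.5005, 0.2771, -0.0045], 0.38), ([0.4752, 0.083, 0.1242], 0.25)]
[([0.4715, 0.2767, 0.0839], 0.76)]
```

The lid is shut: knob height 0.084 and 12 N of seating force. I lift and go to the crank.

arm_command([
  {"x": 0, "y": 0, "z": -40, "rx": 0, "ry": 0, "rz": 0},
  {"x": 0, "y": 0, "z": -80, "rx": 0, "ry": 0, "rz": 0},
  {"x": 0, "y": 0, "z": -120, "rx": 0, "ry": 0, "rz": 0},
  {"x": 0, "y": 0, "z": -120, "rx": 0, "ry": 0, "rz": 0},
])

```text
time: 33.3
tool_pos: [0.4846, 0.3208, 0.2388]
tool_rot: [-3.136, -0.01, -0.025]
contact_force: [-0.3, -0.1, 0.4]
opening: 0.0
grip_force: 0.0
```

```bash
cat >> h.py <<'E'
def avg(q,near,n=2,r=.03):
    P=[]
    for _ in range(n):
        for c in("top","side"):
            P+=[np.array(m["point"]) for m in mark_of(read_camera(c),q) if np.linalg.norm(np.array(m["point"])-near)<r]
    return (np.mean(P,0),np.std(P,0),len(P)) if P else None
def toc(P): 
    c,s=np.cos(TH),np.sin(TH); q=np.array(P[:2])-CH; return np.array([c*q[0]+s*q[1],-s*q[0]+c*q[1]])*1000
E
python3 -c "
from h import *
np.set_printoptions(precision=4,suppress=True)
for q,n in(('crank_grip',(.475,.088,.121)),('crank_axis',(.5145,.126,.122)),('pointer',(.434,.092,.075)),('lid_handle',(.47,.276,.084))):
  a=avg(q,np.array(n)); print(q,a, toc(a[0]) if a else '')
print(tcpc())"
```

```text
crank_grip (array([0.477 , 0.0877, 0.1207]), array([0.0033, 0.0017, 0.0021]), 4) [ -21.2515 -187.292 ]
crank_axis (array([0.5145, 0.1276, 0.1231]), array([0.0009, 0.0012, 0.0014]), 4) [  15.1307 -146.3199]
pointer (array([0.4299, 0.095 , 0.0754]), array([0.0001, 0.0007, 0.0004]), 2) [ -68.5327 -181.2162]
lid_handle (array([0.4701, 0.2805, 0.0834]), array([0.002 , 0.0013, 0.0009]), 4) [-33.3796   5.2758]
[-22.4  44.9 232.8]
```

arm_command([
  {"x": 0, "y": 45, "z": -5, "rx": 0, "ry": 0, "rz": 0},
  {"x": 0, "y": 90, "z": -5, "rx": 0, "ry": 0, "rz": 0},
  {"x": 0, "y": 135, "z": -5, "rx": 0, "ry": 0, "rz": 0},
  {"x": 0, "y": 180, "z": -5, "rx": 0, "ry": 0, "rz": 0},
  {"x": 0, "y": 220, "z": -5, "rx": 0, "ry": 0, "rz": 0},
  {"x": 0, "y": 232, "z": -5, "rx": 0, "ry": 0, "rz": 0},
  {"x": 0, "y": 232, "z": -5, "rx": 0, "ry": 0, "rz": 0},
  {"x": 0, "y": 232, "z": -5, "rx": 0, "ry": 0, "rz": 0},
], hand=50)

```text
time: 35.7
tool_pos: [0.4764, 0.0885, 0.2378]
tool_rot: [-3.141, -0.0, -0.026]
contact_force: [-0.4, 1.5, 0.5]
opening: 0.0496
grip_force: 0.0
```

```bash
python3 -c "
from h import *
p=read_camera('side')
print(tcpc(),observe()['tool_rot'],observe()['opening'])
cv2.imwrite('pics/s8.png',cv2.resize(p['pixels'][110:270,110:323],(800,600)))"
```

```text
[ -21.9 -186.   237.8] [-3.14102944e+00 -2.00028870e-04 -2.46583355e-02] 0.049936081737242156
```

View pics/s8.png

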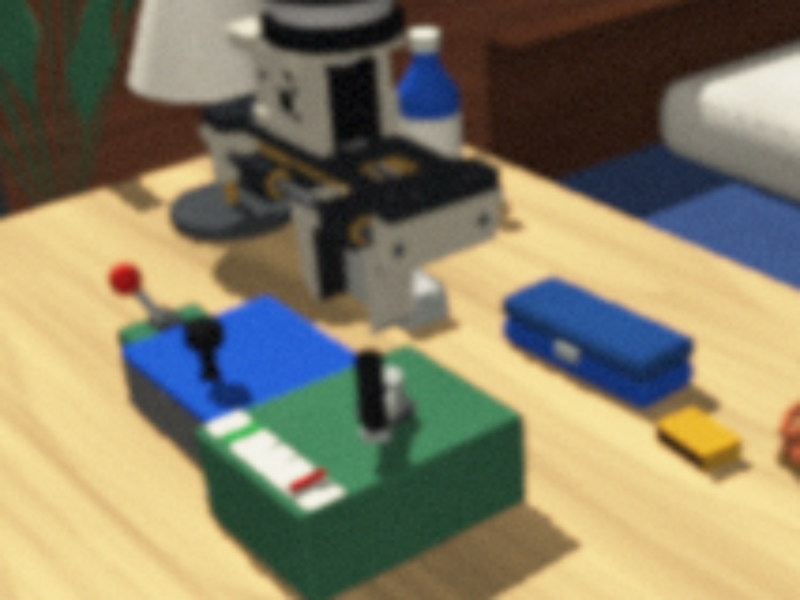

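The lid is fully shut over the bay and the gripper hangs over the crank post at (370,390). I lower onto it and close lightly.

arm_command([
  {"x": 0, "y": 1, "z": 25, "rx": 0, "ry": 0, "rz": 0},
  {"x": 0, "y": 1, "z": 48, "rx": 0, "ry": 0, "rz": 0},
  {"x": 0, "y": 1, "z": 62, "rx": 0, "ry": 0, "rz": 0},
  {"x": 0, "y": 1, "z": 68, "rx": 0, "ry": 0, "rz": 0},
  {"x": 0, "y": 1, "z": 68, "rx": 0, "ry": 0, "rz": 0},
])

```text
time: 36.25
tool_pos: [0.476, 0.0879, 0.1691]
tool_rot: [-3.141, 0.001, -0.024]
contact_force: [0.9, -0.2, -0.0]
opening: 0.0501
grip_force: 0.0
```

arm_command([
  {"x": 0, "y": 0, "z": 0, "rx": 0, "ry": 0, "rz": 0},
  {"x": 0, "y": 0, "z": 0, "rx": 0, "ry": 0, "rz": 0},
  {"x": 0, "y": 0, "z": 0, "rx": 0, "ry": 0, "rz": 0},
  {"x": 0, "y": 0, "z": 0, "rx": 0, "ry": 0, "rz": 0},
  {"x": 0, "y": 0, "z": 0, "rx": 0, "ry": 0, "rz": 0},
  {"x": 0, "y": 0, "z": 0, "rx": 0, "ry": 0, "rz": 0},
  {"x": 0, "y": 0, "z": 0, "rx": 0, "ry": 0, "rz": 0},
], hand=8, squeeze=15)

```text
time: 36.95
tool_pos: [0.4766, 0.087, 0.1701]
tool_rot: [-3.141, -0.001, -0.026]
contact_force: [0.5, 2.3, 3.3]
opening: 0.0175
grip_force: 15.0
```

```bash
python3 -c "
from h import *
t=tcpc(); print(t,observe()['contact_force'],observe()['opening'])
a0=np.arctan2(t[1]+147.5,t[0]-15); print(np.degrees(a0),np.hypot(t[1]+147.5,t[0]-15))
import json
# clockwise from above: angle in charger frame decreases; tool y = -charger y
for k in range(1,21):
  a=a0-np.radians(18*k); print(k,[round(55*(np.cos(a)-np.cos(a0))),round(-55*(np.sin(a)-np.sin(a0)))],end=' ')"
```

```text
[ -21.7 -187.9  170.1] [0.53701687 2.26153874 3.25562705] 0.0174824964978508
-132.25250496237834 54.58067423548376
1 [-11, -13] 2 [-17, -30] 3 [-18, -47] 4 [-13, -63] 5 [-4, -78] 6 [10, -88] 7 [26, -95] 8 [43, -95] 9 [60, -91] 10 [74, -81] 11 [85, -68] 12 [91, -52] 13 [92, -35] 14 [87, -18] 15 [78, -4] 16 [64, 7] 17 [48, 13] 18 [31, 14] 19 [14, 9] 20 [0, 0]
```

arm_command([
  {"x": -6, "y": -6, "z": 0, "rx": 0, "ry": 0, "rz": 0},
  {"x": -11, "y": -13, "z": 0, "rx": 0, "ry": 0, "rz": 0},
  {"x": -17, "y": -30, "z": 0, "rx": 0, "ry": 0, "rz": 0},
  {"x": -18, "y": -47, "z": 0, "rx": 0, "ry": 0, "rz": 0},
  {"x": -13, "y": -63, "z": 0, "rx": 0, "ry": 0, "rz": 0},
  {"x": -4, "y": -78, "z": 0, "rx": 0, "ry": 0, "rz": 0},
  {"x": -4, "y": -78, "z": 0, "rx": 0, "ry": 0, "rz": 0},
])

```text
time: 37.65
tool_pos: [0.4731, 0.1662, 0.169]
tool_rot: [-3.141, 0.003, -0.025]
contact_force: [-4.0, 5.3, 2.1]
opening: 0.0179
grip_force: 15.0
```

```bash
python3 -c "
from h import *
p=read_camera('side')
s=observe();print(tcpc(),s['contact_force'],s['torque'],s['opening'],[ (m['point'],m['confidence']) for q in ('crank_grip','pointer') for m in mark_of(p,q)])"
```

```text
[ -27.4 -109.2  169. ] [-3.92079867  5.73605511 -1.58409142] [ 0.93966035  0.70391233 -0.01044602] 0.017740367838157335 [([0.4728, 0.1641, 0.1203], 0.83), ([0.7539, -0.053, 0.0001], 0.42), ([0.4292, 0.1001, 0.0758], 0.41)]
```

arm_command([
  {"x": 14, "y": -10, "z": 0, "rx": 0, "ry": 0, "rz": 0},
  {"x": 30, "y": -17, "z": 0, "rx": 0, "ry": 0, "rz": 0},
  {"x": 47, "y": -17, "z": 0, "rx": 0, "ry": 0, "rz": 0},
  {"x": 64, "y": -13, "z": 0, "rx": 0, "ry": 0, "rz": 0},
  {"x": 78, "y": -3, "z": 0, "rx": 0, "ry": 0, "rz": 0},
  {"x": 89, "y": 10, "z": 0, "rx": 0, "ry": 0, "rz": 0},
  {"x": 95, "y": 26, "z": 0, "rx": 0, "ry": 0, "rz": 0},
  {"x": 96, "y": 43, "z": 0, "rx": 0, "ry": 0, "rz": 0},
  {"x": 91, "y": 60, "z": 0, "rx": 0, "ry": 0, "rz": 0},
  {"x": 82, "y": 74, "z": 0, "rx": 0, "ry": 0, "rz": 0},
  {"x": 68, "y": 85, "z": 0, "rx": 0, "ry": 0, "rz": 0},
  {"x": 52, "y": 91, "z": 0, "rx": 0, "ry": 0, "rz": 0},
  {"x": 35, "y": 92, "z": 0, "rx": 0, "ry": 0, "rz": 0},
  {"x": 18, "y": 87, "z": 0, "rx": 0, "ry": 0, "rz": 0},
  {"x": 4, "y": 78, "z": 0, "rx": 0, "ry": 0, "rz": 0},
  {"x": -7, "y": 65, "z": 0, "rx": 0, "ry": 0, "rz": 0},
  {"x": -13, "y": 48, "z": 0, "rx": 0, "ry": 0, "rz": 0},
  {"x": -14, "y": 31, "z": 0, "rx": 0, "ry": 0, "rz": 0},
  {"x": -9, "y": 15, "z": 0, "rx": 0, "ry": 0, "rz": 0},
  {"x": 0, "y": 0, "z": 0, "rx": 0, "ry": 0, "rz": 0},
])

```text
time: 39.8
tool_pos: [0.4748, 0.1642, 0.1711]
tool_rot: [3.14, -0.003, -0.025]
contact_force: [-0.5, -8.2, 9.5]
opening: 0.0173
grip_force: 15.0
```

```bash
python3 -c "
from h import *
p=read_camera('side')
s=observe();print(tcpc(),s['contact_force'],s['torque'],s['opening'],[ (m['point'],m['confidence']) for q in ('crank_grip','pointer') for m in mark_of(p,q)])"
```

```text
[ -24.2 -108.9  171.1] [1.53043962 0.9716969  7.56871941] [ 0.06433125 -0.06548931 -0.05730809] 0.0179186409625515 [([0.4736, 0.1615, 0.122], 0.87), ([0.7317, -0.1933, 0.0027], 0.19), ([0.4294, 0.1284, 0.0746], 0.4)]
```

arm_command([
  {"x": 14, "y": -10, "z": 0, "rx": 0, "ry": 0, "rz": 0},
  {"x": 30, "y": -17, "z": 0, "rx": 0, "ry": 0, "rz": 0},
  {"x": 47, "y": -17, "z": 0, "rx": 0, "ry": 0, "rz": 0},
  {"x": 64, "y": -13, "z": 0, "rx": 0, "ry": 0, "rz": 0},
  {"x": 78, "y": -3, "z": 0, "rx": 0, "ry": 0, "rz": 0},
  {"x": 89, "y": 10, "z": 0, "rx": 0, "ry": 0, "rz": 0},
  {"x": 95, "y": 26, "z": 0, "rx": 0, "ry": 0, "rz": 0},
  {"x": 96, "y": 43, "z": 0, "rx": 0, "ry": 0, "rz": 0},
  {"x": 91, "y": 60, "z": 0, "rx": 0, "ry": 0, "rz": 0},
  {"x": 82, "y": 74, "z": 0, "rx": 0, "ry": 0, "rz": 0},
  {"x": 68, "y": 85, "z": 0, "rx": 0, "ry": 0, "rz": 0},
  {"x": 52, "y": 91, "z": 0, "rx": 0, "ry": 0, "rz": 0},
  {"x": 35, "y": 92, "z": 0, "rx": 0, "ry": 0, "rz": 0},
  {"x": 18, "y": 87, "z": 0, "rx": 0, "ry": 0, "rz": 0},
  {"x": 4, "y": 78, "z": 0, "rx": 0, "ry": 0, "rz": 0},
  {"x": -7, "y": 65, "z": 0, "rx": 0, "ry": 0, "rz": 0},
  {"x": -13, "y": 48, "z": 0, "rx": 0, "ry": 0, "rz": 0},
  {"x": -14, "y": 31, "z": 0, "rx": 0, "ry": 0, "rz": 0},
  {"x": -9, "y": 15, "z": 0, "rx": 0, "ry": 0, "rz": 0},
  {"x": 0, "y": 0, "z": 0, "rx": 0, "ry": 0, "rz": 0},
])

```text
time: 41.95
tool_pos: [0.4749, 0.164, 0.17]
tool_rot: [3.14, -0.001, -0.027]
contact_force: [-1.6, -1.1, 0.3]
opening: 0.0076
grip_force: 1.0
```

```bash
python3 -c "
from h import *
p=read_camera('side')
s=observe();print(tcpc(),s['contact_force'],s['opening'],[ (m['point'],m['confidence']) for q in ('crank_grip','pointer') for m in mark_of(p,q)])
c=p['pixels'];hsv=cv2.cvtColor(c,cv2.COLOR_BGR2HSV)
h=hsv
red=((h[...,0]<8)|(h[...,0]>172))&(h[...,1]>140)&(h[...,2]>70)
grn=(h[...,0]>50)&(h[...,0]<75)&(h[...,1]>150)&(h[...,2]>110)
for nm,m in(('red',red),('grn',grn)):
  m=m.copy(); m[:, :150]=0; m[:,215:]=0; m[:205]=0; m[260:]=0
  q=np.argwhere(m)
  if len(q): u=q.mean(0)[::-1]; print(nm,len(q),u,toc(onz(p,u,.073)))
cv2.imwrite('pics/s9.png',cv2.resize(c[190:265,145:245],(800,600)))"
```

```text
[ -24.6 -109.   169.9] [0.85534774 1.08566291 0.52055423] 0.007639108744794399 [([0.4709, 0.2776, 0.0837], 0.74), ([0.495, 0.1782, 0.119], 0.67), ([0.7346, -0.1922, 0.0036], 0.37), ([0.4304, 0.1544, 0.0754], 0.41)]
red 10 [177.1 226.8] [ -67.66072202 -123.28939731]
grn 2 [177.5 223. ] [ -58.39958566 -109.50782614]
```

View pics/s9.png

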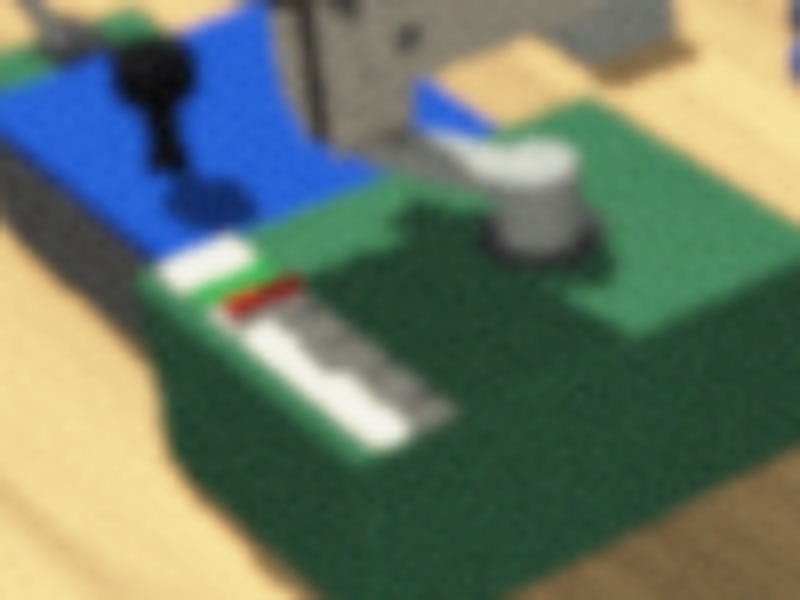

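The grip slackened and the fingers slipped off the post; the post is now just ahead of them. The red pointer at (262,298) has nearly reached the green band at (235,280). I lift and relocate the handle.

arm_command([
  {"x": -3, "y": 3, "z": 0, "rx": 0, "ry": 0, "rz": 0},
  {"x": -3, "y": 3, "z": -40, "rx": 0, "ry": 0, "rz": 0},
  {"x": -50, "y": 3, "z": -70, "rx": 0, "ry": 0, "rz": 0},
  {"x": -90, "y": 3, "z": -70, "rx": 0, "ry": 0, "rz": 0},
  {"x": -90, "y": 3, "z": -70, "rx": 0, "ry": 0, "rz": 0},
])

```text
time: 42.6
tool_pos: [0.3785, 0.1633, 0.2399]
tool_rot: [3.141, 0.004, -0.024]
contact_force: [0.5, 0.0, 0.3]
opening: 0.008
grip_force: 0.0
```

```bash
python3 -c "
from h import *
np.set_printoptions(precision=4,suppress=True)
a=avg('crank_grip',np.array((.49,.175,.12)),2); print(a,toc(a[0]))
b=avg('pointer',np.array((.43,.155,.075)),1); print(b)
print(tcpc())
V=[]
for n in('top','side'):
  p=read_camera(n);t=[d for d in trace(p,'pointer')]; print([(d['confidence'],d['pixels'].sum()) for d in t][:3])
  for d in t[:2]:
    u=np.argwhere(d['pixels']).mean(0)[::-1]; print(n,u,toc(onz(p,u,.073)))
  u=proj(p,[.43,.15,.07]).astype(int); c=p['pixels'][u[1]-25:u[1]+25,u[0]-33:u[0]+33]; V.append(cv2.resize(c,(400,300)))
cv2.imwrite('pics/c10.png',np.hstack(V))"
```

```text
(array([0.4949, 0.1807, 0.1205]), array([0.0025, 0.0021, 0.0018]), 4) [ -5.8964 -93.7434]
(array([0.4301, 0.1557, 0.076 ]), array([0., 0., 0.]), 1)
[-115.9 -113.3  239.5]
[]
[]
```

View pics/c10.png

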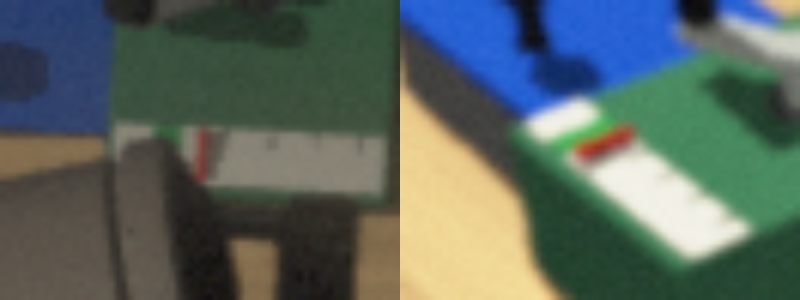

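In the top view the pointer is at x=205 against the green band's 153–182, about 17 mm below the band's middle. That means roughly 4.0 rad still to go, which agrees with my turn count (start about 2.2 rad, 14.6 rad turned). I regrip.

arm_command([
  {"x": 40, "y": -6, "z": 0, "rx": 0, "ry": 0, "rz": 0},
  {"x": 80, "y": -13, "z": 0, "rx": 0, "ry": 0, "rz": 0},
  {"x": 110, "y": -18, "z": 0, "rx": 0, "ry": 0, "rz": 0},
  {"x": 110, "y": -18, "z": 0, "rx": 0, "ry": 0, "rz": 0},
  {"x": 110, "y": -18, "z": 0, "rx": 0, "ry": 0, "rz": 0},
  {"x": 110, "y": -18, "z": 0, "rx": 0, "ry": 0, "rz": 0},
  {"x": 110, "y": -18, "z": 25, "rx": 0, "ry": 0, "rz": 0},
  {"x": 110, "y": -18, "z": 48, "rx": 0, "ry": 0, "rz": 0},
  {"x": 110, "y": -18, "z": 63, "rx": 0, "ry": 0, "rz": 0},
  {"x": 110, "y": -18, "z": 70, "rx": 0, "ry": 0, "rz": 0},
  {"x": 110, "y": -18, "z": 70, "rx": 0, "ry": 0, "rz": 0},
], hand=52)

```text
time: 44.5
tool_pos: [0.4937, 0.1794, 0.1694]
tool_rot: [3.141, 0.002, -0.025]
contact_force: [0.2, -0.4, -0.2]
opening: 0.0522
grip_force: 0.0
```

arm_command([
  {"x": 0, "y": 0, "z": 0, "rx": 0, "ry": 0, "rz": 0},
  {"x": 0, "y": 0, "z": 0, "rx": 0, "ry": 0, "rz": 0},
  {"x": 0, "y": 0, "z": 0, "rx": 0, "ry": 0, "rz": 0},
  {"x": 0, "y": 0, "z": 0, "rx": 0, "ry": 0, "rz": 0},
  {"x": 0, "y": 0, "z": 0, "rx": 0, "ry": 0, "rz": 0},
  {"x": 0, "y": 0, "z": 0, "rx": 0, "ry": 0, "rz": 0},
  {"x": 0, "y": 0, "z": 0, "rx": 0, "ry": 0, "rz": 0},
], hand=8, squeeze=18)

```text
time: 45.2
tool_pos: [0.4946, 0.18, 0.17]
tool_rot: [-3.141, -0.0, -0.025]
contact_force: [-1.7, 5.3, 2.7]
opening: 0.0179
grip_force: 18.0
```

```bash
python3 -c "
from h import *
t=tcpc(); s=observe(); print(t,s['contact_force'],s['opening'])
a0=np.arctan2(t[1]+147.5,t[0]-15); print(np.degrees(a0),np.hypot(t[1]+147.5,t[0]-15))
for k in range(1,15):
  a=a0-np.radians(229/13*k); print(k,[round(15+55*np.cos(a)-t[0]),round(147.5*-1+55*np.sin(a)-t[1])*-1],end=' ')"
```

```text
[ -6.1 -94.5 170. ] [-1.70324043  5.27582089  2.72239106] 0.01787383503336513
111.70815471923078 57.04568344756683
1 [17, -2] 2 [34, 0] 3 [50, 6] 4 [62, 17] 5 [71, 31] 6 [76, 47] 7 [75, 64] 8 [69, 80] 9 [59, 93] 10 [45, 103] 11 [29, 107] 12 [12, 107] 13 [-4, 102] 14 [-18, 92]
```

arm_command([
  {"x": 8, "y": -2, "z": 0, "rx": 0, "ry": 0, "rz": 0},
  {"x": 17, "y": -2, "z": 0, "rx": 0, "ry": 0, "rz": 0},
  {"x": 34, "y": 0, "z": 0, "rx": 0, "ry": 0, "rz": 0},
  {"x": 50, "y": 6, "z": 0, "rx": 0, "ry": 0, "rz": 0},
  {"x": 62, "y": 17, "z": 0, "rx": 0, "ry": 0, "rz": 0},
  {"x": 71, "y": 31, "z": 0, "rx": 0, "ry": 0, "rz": 0},
  {"x": 76, "y": 47, "z": 0, "rx": 0, "ry": 0, "rz": 0},
  {"x": 75, "y": 64, "z": 0, "rx": 0, "ry": 0, "rz": 0},
  {"x": 69, "y": 80, "z": 0, "rx": 0, "ry": 0, "rz": 0},
  {"x": 59, "y": 93, "z": 0, "rx": 0, "ry": 0, "rz": 0},
  {"x": 45, "y": 103, "z": 0, "rx": 0, "ry": 0, "rz": 0},
  {"x": 29, "y": 107, "z": 0, "rx": 0, "ry": 0, "rz": 0},
  {"x": 12, "y": 107, "z": 0, "rx": 0, "ry": 0, "rz": 0},
  {"x": -4, "y": 102, "z": 0, "rx": 0, "ry": 0, "rz": 0},
  {"x": -4, "y": 102, "z": 0, "rx": 0, "ry": 0, "rz": 0},
  {"x": -4, "y": 102, "z": 0, "rx": 0, "ry": 0, "rz": 0},
])

```text
time: 46.8
tool_pos: [0.494, 0.083, 0.1708]
tool_rot: [-3.131, -0.017, -0.028]
contact_force: [24.7, 35.2, -15.8]
opening: 0.0144
grip_force: 21.3
```

arm_command([
  {"x": 0, "y": 0, "z": 0, "rx": 0, "ry": 0, "rz": 0},
  {"x": 0, "y": 0, "z": 0, "rx": 0, "ry": 0, "rz": 0},
  {"x": 0, "y": 0, "z": 0, "rx": 0, "ry": 0, "rz": 0},
  {"x": 0, "y": 0, "z": 0, "rx": 0, "ry": 0, "rz": 0},
  {"x": 0, "y": 0, "z": -30, "rx": 0, "ry": 0, "rz": 0},
  {"x": 0, "y": 0, "z": -70, "rx": 0, "ry": 0, "rz": 0},
  {"x": 0, "y": -40, "z": -100, "rx": 0, "ry": 0, "rz": 0},
  {"x": 0, "y": -80, "z": -100, "rx": 0, "ry": 0, "rz": 0},
  {"x": 0, "y": -120, "z": -100, "rx": 0, "ry": 0, "rz": 0},
  {"x": 0, "y": -160, "z": -100, "rx": 0, "ry": 0, "rz": 0},
  {"x": 0, "y": -200, "z": -100, "rx": 0, "ry": 0, "rz": 0},
  {"x": 0, "y": -200, "z": -100, "rx": 0, "ry": 0, "rz": 0},
], hand=50)

```text
time: 48.0
tool_pos: [0.4924, 0.2809, 0.2691]
tool_rot: [-3.141, 0.001, -0.021]
contact_force: [0.5, -0.2, 0.5]
opening: 0.05
grip_force: 0.0
```

```bash
python3 -c "
from h import *
np.set_printoptions(precision=4,suppress=True)
a=avg('crank_grip',np.array((.49,.085,.12)),1); print(a,toc(a[0]))
print(tcpc())
V=[]
for n in('top','side'):
  p=read_camera(n); print([m['point'] for m in mark_of(p,'pointer')],[m['point'] for m in mark_of(p,'lever_tip')],[m['point'] for m in mark_of(p,'lid_handle')])
  u=proj(p,[.45,.15,.07]).astype(int); c=p['pixels'][u[1]-30:u[1]+30,u[0]-40:u[0]+40]; V.append(cv2.resize(c,(400,300)))
cv2.imwrite('pics/c11.png',np.hstack(V))"
```

```text
(array([0.4739, 0.0914, 0.1195]), array([0.0023, 0.0034, 0.0018]), 2) [ -24.4502 -183.677 ]
[-10.4   1.7 269.4]
[[0.5655, 0.2748, 0.0399]] [] [[0.4711, 0.279, 0.0854]]
[[0.4298, 0.1719, 0.0754]] [[0.4757, 0.4083, 0.0807]] [[0.4696, 0.279, 0.0837]]
```

View pics/c11.png

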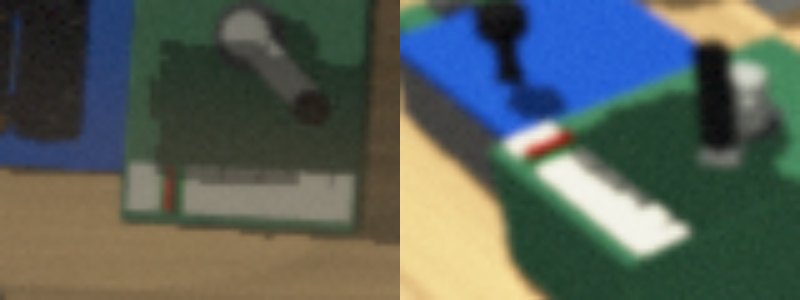

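The pointer now stands in the middle of the green band: top panel, red at 168 with green on both sides. The side view agrees. Now the lever.

arm_command([
  {"x": -20, "y": -43, "z": 0, "rx": 0, "ry": 0, "rz": 0},
  {"x": -40, "y": -86, "z": 0, "rx": 0, "ry": 0, "rz": 0},
  {"x": -58, "y": -129, "z": 0, "rx": 0, "ry": 0, "rz": 0},
  {"x": -58, "y": -129, "z": 40, "rx": 0, "ry": 0, "rz": 0},
  {"x": -58, "y": -129, "z": 85, "rx": 0, "ry": 0, "rz": 0},
  {"x": -58, "y": -129, "z": 120, "rx": 0, "ry": 0, "rz": 0},
  {"x": -58, "y": -129, "z": 138, "rx": 0, "ry": 0, "rz": 0},
  {"x": -58, "y": -129, "z": 142, "rx": 0, "ry": 0, "rz": 0},
  {"x": -58, "y": -129, "z": 142, "rx": 0, "ry": 0, "rz": 0},
], hand=0)

```text
time: 49.5
tool_pos: [0.4385, 0.4079, 0.1277]
tool_rot: [3.141, 0.0, -0.026]
contact_force: [0.2, -0.4, -0.3]
opening: 0.0003
grip_force: 0.0
```

```bash
python3 -c "
from h import *
p=read_camera('side');q=read_camera('side'); s=observe()
print(tcpc(),s['contact_force'],s['opening'],[m['point'] for m in mark_of(p,'lever_tip')])"
```

```text
[-67.8 132.3 129.2] [-0.60875017  0.47416767  0.79589531] 0.0002942151803349847 [[0.4747, 0.4103, 0.0822]]
```

arm_command([
  {"x": 10, "y": 0, "z": 1, "rx": 0, "ry": 0, "rz": 0},
  {"x": 20, "y": 0, "z": 1, "rx": 0, "ry": 0, "rz": 0},
  {"x": 28, "y": 0, "z": 1, "rx": 0, "ry": 0, "rz": 0},
  {"x": 36, "y": 0, "z": 1, "rx": 0, "ry": 0, "rz": 0},
  {"x": 44, "y": 0, "z": 1, "rx": 0, "ry": 0, "rz": 0},
  {"x": 52, "y": 0, "z": 1, "rx": 0, "ry": 0, "rz": 0},
  {"x": 60, "y": 0, "z": 1, "rx": 0, "ry": 0, "rz": 0},
  {"x": 66, "y": 0, "z": 1, "rx": 0, "ry": 0, "rz": 0},
  {"x": 71, "y": 0, "z": 1, "rx": 0, "ry": 0, "rz": 0},
  {"x": 74, "y": 0, "z": 1, "rx": 0, "ry": 0, "rz": 0},
  {"x": 76, "y": 0, "z": 1, "rx": 0, "ry": 0, "rz": 0},
  {"x": 76, "y": 0, "z": 1, "rx": 0, "ry": 0, "rz": 0},
])

```text
time: 50.85
tool_pos: [0.5134, 0.4059, 0.1263]
tool_rot: [3.141, 0.003, -0.025]
contact_force: [-4.9, 0.4, -0.0]
opening: 0.0008
grip_force: 2.2
```

```bash
python3 -c "
from h import *
p=read_camera('side'); s=observe()
print(tcpc(),s['contact_force'],[(m['point'],toc(m['point'])) for m in mark_of(p,'lever_tip')])"
```

```text
[  6.5 131.9 126.3] [-5.89892723 -0.2569109  -0.96142098] [([0.5327, 0.4113, 0.0792], array([ 25.69073376, 137.74377009])), ([0.6875, 0.3844, -0.0018], array([181.16052435, 115.03266674]))]
```

arm_command([
  {"x": 3, "y": 0, "z": 0, "rx": 0, "ry": 0, "rz": 0},
  {"x": 3, "y": 0, "z": 0, "rx": 0, "ry": 0, "rz": 0},
])

```text
time: 51.15
tool_pos: [0.5141, 0.406, 0.1262]
tool_rot: [3.14, 0.008, -0.025]
contact_force: [-14.0, -1.3, 4.1]
opening: 0.0002
grip_force: 6.9
```

arm_command([
  {"x": -15, "y": 0, "z": 0, "rx": 0, "ry": 0, "rz": 0},
  {"x": -50, "y": 0, "z": 0, "rx": 0, "ry": 0, "rz": 0},
  {"x": -75, "y": 0, "z": -40, "rx": 0, "ry": 0, "rz": 0},
  {"x": -110, "y": 0, "z": -85, "rx": 0, "ry": 0, "rz": 0},
  {"x": -150, "y": 0, "z": -110, "rx": 0, "ry": 0, "rz": 0},
  {"x": -150, "y": 0, "z": -110, "rx": 0, "ry": 0, "rz": 0},
  {"x": -150, "y": 0, "z": -110, "rx": 0, "ry": 0, "rz": 0},
])

```text
time: 51.85
tool_pos: [0.3675, 0.4103, 0.2383]
tool_rot: [-3.139, -0.004, -0.024]
contact_force: [1.5, -0.2, -0.1]
opening: 0.0003
grip_force: 0.0
```

```bash
python3 -c "
from h import *
np.set_printoptions(precision=4,suppress=True)
for n in('top','side'):
  p=read_camera(n)
  for q in('lever_tip','lid_handle','pointer','pack','tumbler','ganesha'): print(n,q,[(np.array(m['point']),round(m['confidence'],2)) for m in mark_of(p,q)][:4])
  cv2.imwrite('pics/z%s.png'%n,p['pixels'])
T=cv2.imread('pics/ztop.png')[150:300,90:290];S=cv2.imread('pics/zside.png')[140:290,110:310]
cv2.imwrite('pics/z12.png',np.hstack([cv2.resize(T,(400,300)),cv2.resize(S,(400,300))]))"
```

```text
top lever_tip [(array([0.5358, 0.4049, 0.0784]), 0.45)]
top lid_handle [(array([0.474 , 0.2777, 0.0845]), 0.72)]
top pointer []
top pack [(array([ 0.5525, -0.1803,  0.0134]), 0.59), (array([ 0.3933, -0.2014,  0.0129]), 0.58)]
top tumbler [(array([ 0.7354, -0.189 , -0.0069]), 0.56)]
top ganesha [(array([ 0.7563, -0.0578, -0.0006]), 0.93)]
side lever_tip [(array([0.5338, 0.4069, 0.0816]), 0.59)]
side lid_handle [(array([0.4715, 0.2803, 0.0852]), 0.84), (array([ 0.7559, -0.0551, -0.0049]), 0.7)]
side pointer [(array([0.4299, 0.1704, 0.0737]), 0.49), (array([ 0.5068,  0.2731, -0.    ]), 0.33)]
side pack [(array([ 0.3928, -0.1965,  0.0117]), 0.6), (array([ 0.6865,  0.3811, -0.0015]), 0.32)]
side tumbler [(array([ 0.7336, -0.1935,  0.0054]), 0.8)]
side ganesha [(array([ 0.7545, -0.0508, -0.0022]), 0.73), (array([0.4716, 0.2791, 0.0858]), 0.63)]
```

View pics/z12.png

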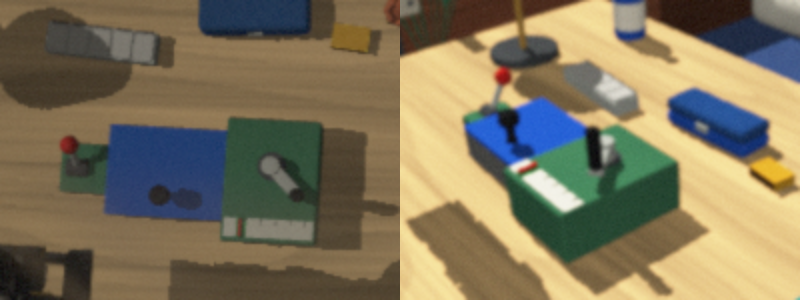

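The lid is shut, the red pointer is in the green band (240,228), and the lever is thrown over, with its ball at (70,143) on the far side. Nothing else has moved, so I hand in.

```bash
python3 -c "
from cell import *
print(hand_in())"
```

```text
the job is handed in; nothing more can be done
None
```

I put all three orange packs in the bay, shut the lid, wound the crank until the pointer stood in the green band, threw the lever fully over, and handed the job in at about 52 s; no verdict came back. The grip slipped off the crank during the winding and I regripped it. The wrist force read about 46 N at the end of the second wind, with the fingers on the crank post.

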